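# Set the edge margin of an engraving plate with a spacer and hold it nipped

## Task

On the engraving jig, slide the dark square plate along the bed, without lifting it off, away from the stop where the gap behind it is too narrow for the steel spacer, until it is centred on the mark of the other, set-back stop. Then slip the spacer upright into the gap between plate and stop, down onto the bed and in line with the mark, and push the plate squarely back until the spacer is nipped tight between plate and stop. Finish while still holding the plate pressed there - do not let go - and leave everything else on the bench where it is.

Things in the scene. Friction and masses are not known exactly. Their poses are not given: they have to be found in the camera images.
- jig: Fixed engraving jig: plywood bed 104 (x) x 250 (y) x 10 mm; origin under its centre on the bench, x across it towards the stops (away from the robot), y along it to the left, z up. An aluminium lip, 4 mm high, 6 mm wide, runs along its front, inner face at x = -40 mm. Stations at y = +57 and -57 mm: a dark mark on the lip, a stop bar behind; which stop is where varies.
- shallow_face (a point): Set-back aluminium stop bar, fixed on the bed, 20 (x) x 100 (y) x 14 mm high. The point is the middle of its front face, at its foot on the bed's top (10 mm above the bench), at the station's mark; axes parallel to the jig's. The face is 68 mm from the lip's inner face: a plate lying at the lip has a 22 mm gap behind it, wide enough for the spacer.
- deep_face (a point): Proud aluminium stop bar, fixed on the bed, 35 (x) x 100 (y) x 14 mm high. The point is the middle of its front face, at its foot on the bed's top; axes parallel to the jig's. The face is 53 mm from the lip's inner face, so the gap behind the plate is at most 7 mm, too narrow for the spacer. The plate starts before this stop.
- plate_center (a point): Dark slate square plate with a small engraved star, 46 x 46 x 9 mm, 50 g, lying loose on the bed between lip and stop; the point is its centre, 4.5 mm above its underside; axes along its edges, z up, nearly parallel to the jig's. It starts no more than about 3 mm behind the lip.
- spacer_center (a point): Loose steel spacer standing on the bench, an upside-down T cut from 12 mm plate: foot 12 (x) x 60 (y) x 16 mm high, on its middle a grip tab 12 (x) x 26 (y) mm that rises to 44 mm above the underside; about 0.12 kg. The point is its centre, 22 mm above its underside; x across its thickness, y along it, z up.
- loupe: Bystander: black watchmaker's loupe, 38 mm across, 30 mm high, loose; origin under its centre.
- handpiece: Bystander: aluminium engraving handpiece, 22 x 173 x 20 mm, lying loose in front; origin under its centre, long axis y.
- tag: Bystander: light grey oblong workpiece, 34 x 52 x 9 mm, lying loose to the left of the jig; origin under its centre.
There are look-alikes about, which are no part of the job. Leave any orange or yellow look-alike of the part that bears spacer_center alone. Leave any green look-alike of the part that bears plate_center alone.

How it is judged:
By the outcome, as a careful person would: the job done as asked, in the order asked, and still so for the second after the job is handed in, while the arm keeps its last pose, push and grip.
It also fails if it takes over 72 s, if anything falls off the work surface, if the arm or the gripper's body presses on something with over 40 N, if the wrist force passes 120 N, or if a joint passes its speed limit or range.

## Robot

A 6-joint arm with a two-finger parallel gripper is mounted at the origin on the work surface; the furniture and walls round the work are solid. World frame = base frame: x ahead of the robot, y to its left, z up, the work surface at z = 0. Lengths are in m, angles in degrees, forces in N, time in s.
With the tool pointing down it reaches from about 0.35 to 0.875 m from the base axis. Payload 4.2 kg.
Tool frame: the origin (TCP) lies midway between the tips of the shut fingers; the grasp point (between the pads) lies 19 mm behind it; z points along the fingers, y is the direction in which the jaws open and shut (so a half turn about z gives the same grasp; the last joint's range is limited). The gripper opens to 87 mm and grips with 3 to 60 N. Pads are 19 mm wide; open, the fingers measure 117 mm over their backs; the gripper's body (75 mm by 190 mm) begins 51 mm behind the grasp point.
Start: joints at [-61.845, 22.042, 0.453, 0, -68.411, -14.817], TCP at [0.144, -0.608, 0.199] pointing down, gripper open.
Joint ranges: [-179.83, 179.83], [-69.29, 118.12], [-61.27, 80.66], [-181.25, 117.63], [-171.15, -9.14], [-177.46, 177.46]. Speed limits (degrees/s): [159.86, 159.86, 180, 180, 180, 180].

## Interface

Orientations are given as a 3x3 rotation matrix whose columns are the frame's x, y, z axes.
In Python, from station import sense, capture, finish_job gives the robot as it stands. The module is installed in compiled form; this text tells all that it offers.
- The arm moves only by the shell command python3 -m jog 'ROWS' [OPENING]. ROWS is JSON, a list of rows, each a list of 6 numbers: the shift along the tool's x, y, z in cm, then the turn, a rotation vector about the tool's x, y, z in degrees. In form: [[dx, dy, dz, wx, wy, wz], ...]. A call has exactly 5 rows; each row shifts and turns the commanded pose from where the row before left it, along the tool's axes as they then stand; what a row does not reach is not made up. A row lasts 1/12 s, in which the tool goes at most 41.7 mm and 7.16 degrees, less where a joint would pass 70% of its speed; a pose out of reach is approached as far as the arm can. A call is refused whole if a number of a shift passes 4.17 or a number of a turn 7.16, either way. A call with a gripper value outside its range is refused whole. OPENING is the finger opening in cm, from 0 to 8.7, set as the call begins (- or left out, the last holds). The fingers move at their own pace and stop on an object; the grip force is fixed at half the most. Time passes only in rows, so rows that do not move let the fingers close, or fill a call up. It gives the time, the measured TCP pose, the force and the opening at its end, in the units of the state.
- sense(): the state, without advancing time (a new reading comes with each control period).
- capture(name): name is "scene" or "top"; returns a dict with "frame" (420x560x3 uint8, red, green, blue), "fx", "fy", "cx", "cy" (pixels), "world_to_cam" (4x4, takes a point from world to camera coordinates). Camera axes: x right, y up, looking along -z (the intrinsics and any distortion apply to the point x, -y, -z); pixel columns grow to the right and rows downward; lengths in m; the calibration is good to about 2 mm. A picture is of the moment at which its call begins. There is no depth.
- finish_job(): hands the job in, once; it reports no verdict.
The state is a dict: "time_s": time; "joints": joint angles; "joint_velocities": joint speeds; "effort": joint torques, N m; "tcp_pos": TCP position; "ee_rot": TCP orientation; "wrist_force": force on the tool from outside, world axes, zero at the start; "moment": the same for the moment, N m; "gripper_width": opening from 0.0 (shut) to 1.0 (fully open).
Only numpy, scipy, OpenCV 4.12 (cv2) and the standard library are available. Lean on these libraries where they do the work, as an engineer would, in place of code of your own. Each camera call takes 0.05 s, during which the arm holds its last target.

## Working session

There is one attempt and no reset: what is moved stays moved. The work goes in short steps, Python scripts to look and compute and a shell command to move; the robot and the scene stay as the last step left them, time stands still between calls to the robot, and variables do not carry over. Pictures are saved under pics/ and viewed, and the job is handed in when it is done.

```bash
mkdir -p pics; ls
python3 - <<'E'
from station import sense,capture
import cv2,numpy as np,pickle
s=sense(); print({k:np.round(v,3).tolist() for k,v in s.items()})
for n in("scene","top"):
    c=capture(n); pickle.dump(c,open(f"{n}0.pkl","wb"))
    print(n,c['fx'],c['fy'],c['cx'],c['cy'],np.round(c['world_to_cam'],3).tolist(),list(c.keys()))
    cv2.imwrite(f"pics/{n}0.png",c['frame'][:,:,::-1])
E
```

```text
pics
{'time_s': 0.0, 'joints': [-61.845, 22.092, 0.381, -0.03, -68.412, -14.815], 'joint_velocities': [-0.055, -0.021, 0.037, 0.022, -0.074, -0.059], 'effort': [0.0, -39.067, 18.741, 4.22, 0.011, -0.0], 'tcp_pos': [0.144, -0.607, 0.198], 'ee_rot': [[-0.973, -0.231, -0.001], [-0.231, 0.973, 0.002], [0.0, 0.002, -1.0]], 'wrist_force': [-0.424, 0.997, -0.083], 'moment': [0.023, -0.003, -0.009], 'gripper_width': 1.0}
scene 487.2466328571952 487.2466328571952 285.8985820009094 210.14640590740694 [[-0.853, -0.521, -0.001, 0.388], [0.293, -0.483, 0.825, -0.183], [-0.431, 0.704, 0.565, -1.139], [0.0, 0.0, 0.0, 1.0]] ['frame', 'fx', 'fy', 'cx', 'cy', 'world_to_cam']
top 404.883054723681 404.883054723681 280.19798690574606 210.46419231756227 [[-0.006, -1.0, 0.028, -0.013], [0.992, -0.003, 0.125, -0.463], [-0.125, 0.029, 0.992, -0.84], [0.0, 0.0, 0.0, 1.0]] ['frame', 'fx', 'fy', 'cx', 'cy', 'world_to_cam']
```

View pics/scene0.png

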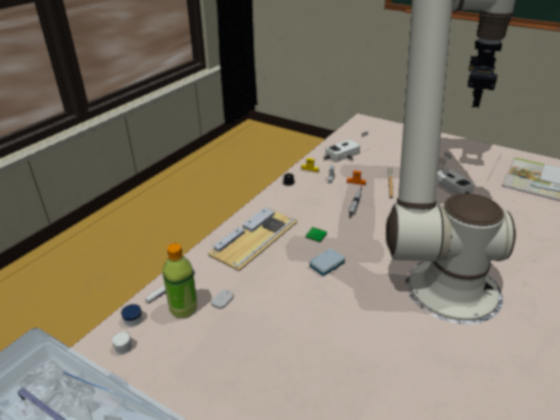

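View pics/top0.png

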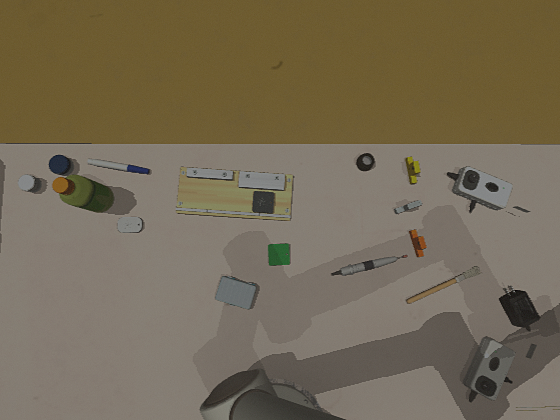

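The top view shows the jig at (177–293, 166–220), with the dark plate at (263,202) before the right-hand proud stop (262,180). The set-back stop is at (210,174).

Candidates for the spacer:
- grey T at (408,207)
- yellow T at (413,168)
- orange T at (418,243)

Candidates for the plate:
- dark plate at (263,202)
- green plate at (279,254)
- grey box at (236,292)
- tag at (130,225)

By the description I choose the grey T and the dark plate. Next I check both in a close crop.

```bash
cat > h.py <<'E'
import numpy as np,cv2,pickle
def proj(c,P):
    P=np.atleast_2d(P); q=P@c['world_to_cam'][:3,:3].T+c['world_to_cam'][:3,3]
    return np.c_[c['cx']+c['fx']*q[:,0]/-q[:,2], c['cy']+c['fy']*(-q[:,1])/-q[:,2]]
def ray(c,uv,z):
    uv=np.atleast_2d(uv).astype(float); M=np.array(c['world_to_cam']);R=M[:3,:3];o=-R.T@M[:3,3]
    d=np.c_[(uv[:,0]-c['cx'])/c['fx'],-(uv[:,1]-c['cy'])/c['fy'],-np.ones(len(uv))]@R
    return o+d*((z-o[2])/d[:,2])[:,None]
def crop(c,x0,y0,x1,y1,k,name):
    f=c['frame'][y0:y1,x0:x1,::-1]; cv2.imwrite(name,cv2.resize(f,None,fx=k,fy=k,interpolation=cv2.INTER_CUBIC))
E
python3 - <<'E'
from h import *
c=pickle.load(open('top0.pkl','rb'))
crop(c,170,155,300,225,6,'pics/jig.png'); 
crop(c,350,145,450,265,5,'pics/sp.png')
s=pickle.load(open('scene0.pkl','rb'))
crop(s,200,140,380,280,4,'pics/sc.png')
E
```

```text
(no output)
```

View pics/jig.png

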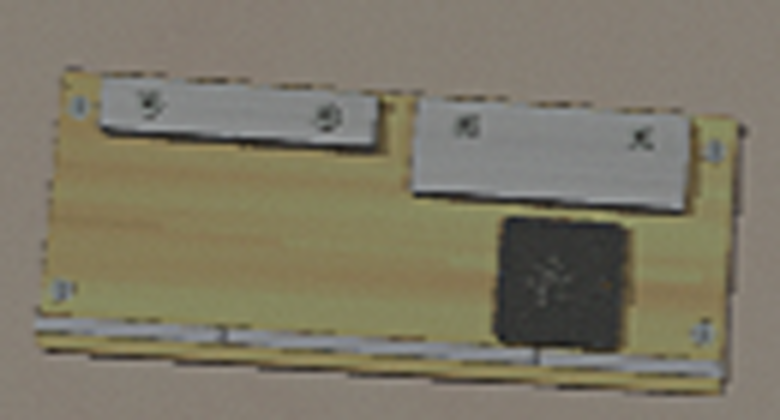

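View pics/sp.png

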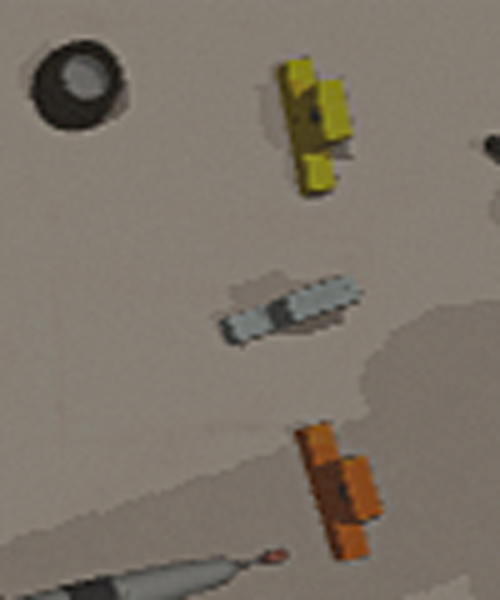

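View pics/sc.png

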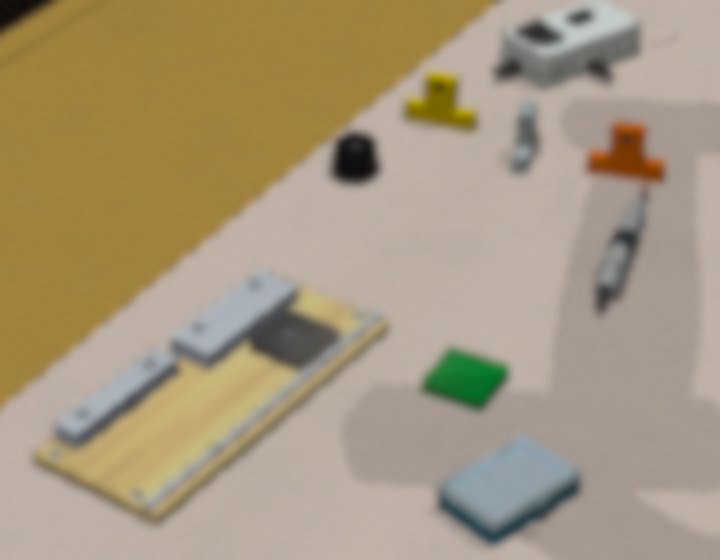

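Run:
```python
from h import *
c=pickle.load(open('top0.pkl','rb'));f=c['frame'];hsv=cv2.cvtColor(f,cv2.COLOR_RGB2HSV)
np.set_printoptions(precision=4,suppress=True)
# background reference
for n,(x,y) in dict(bg=(240,240),bed=(200,190),lip=(230,213),plate=(263,202),spf=(398,209),spt=(414,205),side=(406,208),stop=(210,172)).items(): print(n,f[y,x],hsv[y,x])
cr=[(66,70),(742,122),(722,392),(38,348)]
P=ray(c,[(170+x/6-.5+.08,155+y/6-.5+.08) for x,y in cr],.010);print(P)
print([np.linalg.norm(P[i]-P[(i+1)%4]) for i in range(4)], P.mean(0))
m=ray(c,[(170+x/6-.4,155+y/6-.4) for x,y in [(222,336),(537,356)]],.014);print('marks',m,np.linalg.norm(m[0]-m[1]))
d=P[0]+P[3]-P[1]-P[2];print('yaw',np.degrees(np.arctan2(-d[0],d[1])), 'x-axis yaw',)
```

```text
bg [118 109 100] [ 15  39 118]
bed [131 119  83] [ 23  93 131]
lip [131 135 139] [105  15 139]
plate [60 61 57] [38 17 61]
spf [119 123 119] [ 60   8 123]
spt [113 118 115] [ 72  11 118]
side [58 59 56] [40 13 59]
stop [134 138 137] [ 83   7 138]
[[ 0.5649  0.2038  0.01  ]
 [ 0.5453 -0.0454  0.01  ]
 [ 0.4448 -0.037   0.01  ]
 [ 0.4618  0.2114  0.01  ]]
[np.float64(0.24996834716414193), np.float64(0.1008154830482748), np.float64(0.2490159554118619), np.float64(0.10342878606384454)] [0.5042 0.0832 0.01  ]
marks [[0.4654 0.1444 0.014 ]
 [0.4578 0.0303 0.014 ]] 0.1142885624544192
yaw -4.196746076873454 x-axis yaw
```

Run:
```python
from h import *
np.set_printoptions(precision=4,suppress=True)
c=pickle.load(open('top0.pkl','rb'));f=c['frame'];hsv=cv2.cvtColor(f,cv2.COLOR_RGB2HSV)
M=np.array(c['world_to_cam']);print('cam',-M[:3,:3].T@M[:3,3])
# plate
k=4
F=cv2.resize(f,None,fx=k,fy=k,interpolation=cv2.INTER_CUBIC);H=cv2.cvtColor(F,cv2.COLOR_RGB2HSV)
def px(p): return (np.asarray(p,float)+.5)/k-.5
m=np.zeros(F.shape[:2],np.uint8);y0,y1,x0,x1=[v*k for v in(186,217,244,284)]
m[y0:y1,x0:x1]=(F[y0:y1,x0:x1].max(2)<88)*255
m=cv2.morphologyEx(m,cv2.MORPH_OPEN,np.ones((17,17)));m=cv2.morphologyEx(m,cv2.MORPH_CLOSE,np.ones((17,17)))
ct=max(cv2.findContours(m,0,2)[0],key=cv2.contourArea)
P=ray(c,px(ct[:,0]),.019)[:,:2]
r=cv2.minAreaRect((P*1e4).astype(np.float32));print('plate',np.array(r[0])/1e4,np.array(r[1])/10,r[2])
# spacer
y0,y1,x0,x1=[v*k for v in(190,220,388,430)]
S=H[y0:y1,x0:x1]; 
np.set_printoptions(linewidth=250)
print(hsv[198:216,392:426,1])
print(hsv[198:216,392:426,2])
```

```text
cam [0.3546 0.0096 0.8916]
plate [0.4835 0.0216] [46.5554 48.3268] 87.30046081542969
[[31 32 33 33 39 30 32 34 35 31 33 36 34 34 35 32 36 34 33 34 36 36 34 34 33 36 37 35 37 36 35 36 37 36]
 [32 34 34 35 34 34 36 34 32 36 36 35 39 38 37 32 34 36 30 32 36 34 35 37 37 34 38 42 40 40 36 36 36 36]
 [35 36 33 33 36 34 32 33 30 35 36 38 36 36 42 34 35 34 35 32 35 35 38 40 41 28 21  8  6 41 38 35 35 34]
 [35 36 36 34 34 32 36 39 40 34 42 34 38 37 36 38 38 39 36 40 46 42 34 10 15 15 15 17  8 22 40 36 38 35]
 [33 35 40 37 39 39 38 36 36 38 38 38 34 38 40 40 40 39 42 29  7 14 13 13 11 13 12 11 14 12 39 40 37 34]
 [35 39 36 34 40 36 40 36 38 40 36 38 38 39 40 46 36  9 10 14 13 15 11  7  7  9 13 11 13  7 36 34 36 35]
 [39 36 34 37 37 40 36 37 36 38 36 35 40 39 21 11 14 16 13 11  9 11 11 11  9  9 13  8 13 11 26 36 38 35]
 [37 37 35 30 33 38 36 40 39 40 41 45 21 15 22 10 10  9  9 11 13  9 11  9 11 14 14  9 32 42 37 36 34 38]
 [36 34 38 35 39 41 41 43 39 15  9 14 24 13 14  9 10 13 13 15 11 11  9 10 14 19 48 46 43 37 40 36 34 34]
 [36 36 38 42 41 45 22  6 14 12 15 14 19 18  9 13 17 12 13 10 12 11  4
[... 2678 characters left out ...]
134]
 [136 129  79  51  82 128 124 122 122 121 114  88  74  93  93  92  92  90  90  91 105 142 139 139 136 134 135 133 134 133 134 132 133 135]
 [136 136 111  49  63  94 128 117  75  67 106 141 140 142 141 142 139 140 141 141 136 137 134 134 132 133 133 134 133 133 135 133 133 134]
 [135 139 128  83  47  54  81 108 142 141 138 135 134 135 135 137 135 135 133 134 134 133 132 134 133 134 134 132 134 133 133 134 133 135]
 [135 136 138 136 126 133 105 141 136 134 135 133 134 134 134 134 133 134 135 132 134 133 133 132 133 133 131 131 133 134 135 135 134 137]
 [131 135 133 136 136 136 137 135 134 134 133 133 132 134 132 134 132 133 132 132 133 134 133 134 134 133 134 134 133 134 135 135 131 118]]
```

Run:
```python
from h import *
c=pickle.load(open('top0.pkl','rb'))
f=c['frame'][194:218,388:428,::-1]
g=cv2.resize(f,None,fx=20,fy=20,interpolation=cv2.INTER_NEAREST)
g=cv2.convertScaleAbs(g,alpha=1.5)
for i in range(0,40,5): cv2.putText(g,str(388+i),(i*20,12),0,.4,(0,0,255),1); cv2.line(g,(i*20,0),(i*20,480),(0,0,200),1)
for i in range(0,24,4): cv2.putText(g,str(194+i),(0,i*20+12),0,.4,(0,0,255),1); cv2.line(g,(0,i*20),(800,i*20),(0,0,200),1)
cv2.imwrite('pics/spg.png',g)
```

```text
(no output)
```

View pics/spg.png

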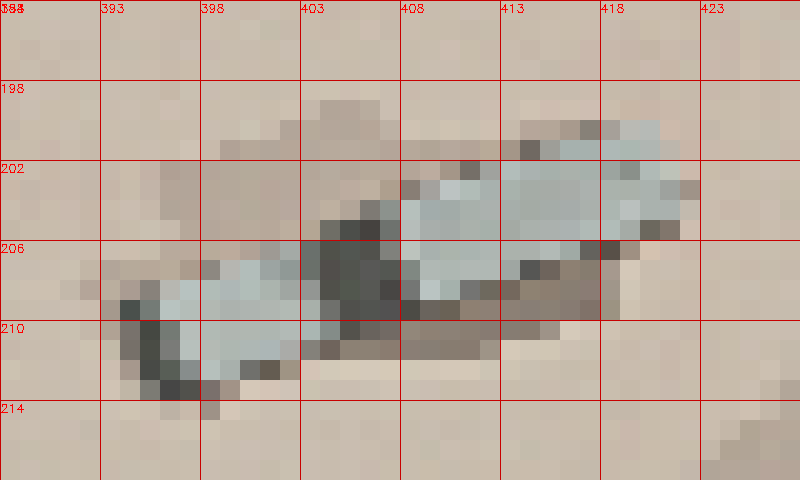

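Run:
```python
from h import *
np.set_printoptions(precision=4,suppress=True)
c=pickle.load(open('top0.pkl','rb'))
F=ray(c,np.array([(397,210.4),(421.8,202.6)])-.5,.016);d=F[0]-F[1];print(F,np.linalg.norm(d),F.mean(0),np.degrees(np.arctan2(-d[0],d[1])))
T=ray(c,np.array([(408.3,203.4),(409.3,209)])-.5,.044);print('tab left end',T,np.linalg.norm(T[0]-T[1]))
u=d/np.linalg.norm(d);print('tab centre',T.mean(0)-.013*u)
# predict
ctr=F.mean(0)[:2];n=np.array([u[1],-u[0]]);uu=u[:2]
def box(w,l,z):return [np.r_[ctr+a*w/2*n+b*l/2*uu,z] for a,b in((1,1),(1,-1),(-1,-1),(-1,1))]
print(proj(c,box(.012,.060,.016))+.5);print(proj(c,box(.012,.026,.044))+.5)
s=pickle.load(open('scene0.pkl','rb'))
g=s['frame'][:,:,::-1].copy()
g=cv2.resize(g[155:195,305:355],None,fx=14,fy=14,interpolation=cv2.INTER_NEAREST)
for B in(box(.012,.06,0.),box(.012,.026,.044)):
    q=((proj(s,B)+.5-[305,155])*14).astype(int);cv2.polylines(g,[q],True,(0,0,255))
cv2.imwrite('pics/sps.png',g)
# jig in scene
c0=np.array([.5042,.0832]);a=np.radians(-4.2);X=np.array([np.cos(a),np.sin(a)]);Y=np.array([-np.sin(a),np.cos(a)])
J=lambda x,y,z:np.r_[c0+x*X+y*Y,z]
for cc,nm,r,k in((s,'js',(200,200,305,275),7),(c,'jt',(172,160,298,225),6)):
    g=cc['frame'][r[1]:r[3],r[0]:r[2],::-1];g=cv2.resize(g,None,fx=k,fy=k)
    pl=lambda B,col:cv2.polylines(g,[((proj(cc,B)+.5-[r[0],r[1]])*k).astype(int)],True,col)
    pl([J(x,y,.01) for x,y in((.052,.125),(.052,-.125),(-.052,-.125),(-.052,.125))],(0,0,255))
    pl([J(x,y,.024) for x,y in((.028,.107),(.028,.007),(.048,.007),(.048,.107))],(0,255,0))
    pl([J(x,y,.024) for x,y in((.013,-.107),(.013,-.007),(.048,-.007),(.048,-.107))],(0,255,0))
    for y in(.057,-.057): pl([J(-.046,y,.014),J(-.040,y,.014)],(255,0,0))
    p0=np.array([.4842,.0216]);b=np.radians(-2.7);U=np.array([np.cos(b),np.sin(b)])*.023;V=np.array([-U[1],U[0]])
    pl([np.r_[p0+U+V,.019],np.r_[p0+U-V,.019],np.r_[p0-U-V,.019],np.r_[p0-U+V,.019]],(255,0,255))
    cv2.imwrite(f'pics/{nm}.png',g)
print('plate in jig',(p0-c0)@X,(p0-c0)@Y)
```

```text
[[ 0.4655 -0.2715  0.016 ]
 [ 0.4827 -0.3275  0.016 ]] 0.058558073412223445 [ 0.4741 -0.2995  0.016 ] 17.089178959067922
tab left end [[ 0.477  -0.2875  0.044 ]
 [ 0.4649 -0.2891  0.044 ]] 0.012167189152308805
tab centre [ 0.4748 -0.3007  0.044 ]
[[395.7891 207.9132]
 [421.1847 199.9382]
 [423.0247 205.0744]
 [397.599  213.0836]]
[[407.3045 203.8344]
 [418.6538 200.2712]
 [420.5513 205.5794]
 [409.1881 209.1583]]
plate in jig -0.015434816601427011 -0.06289933573957925
```

View pics/sps.png

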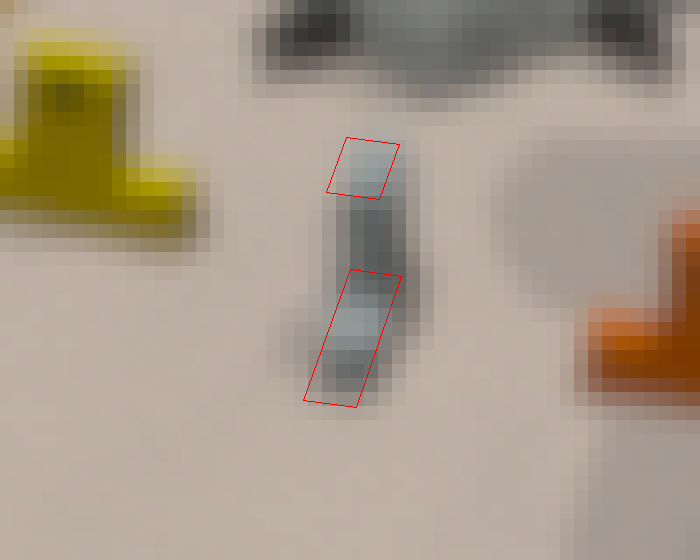

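View pics/js.png

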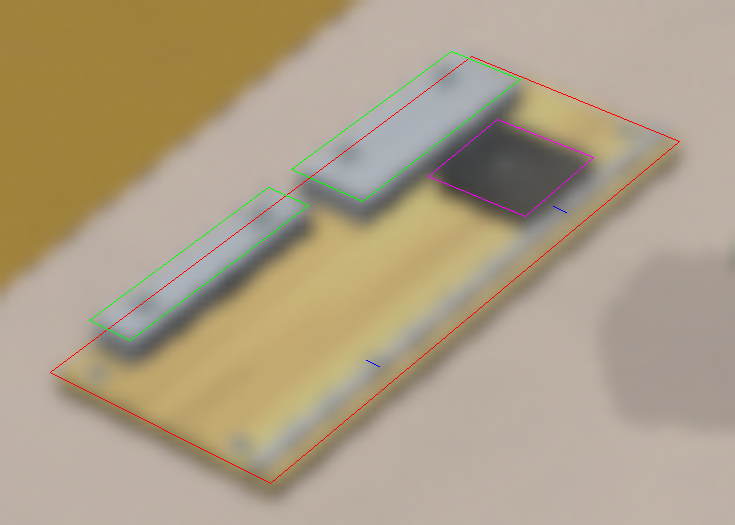

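View pics/jt.png

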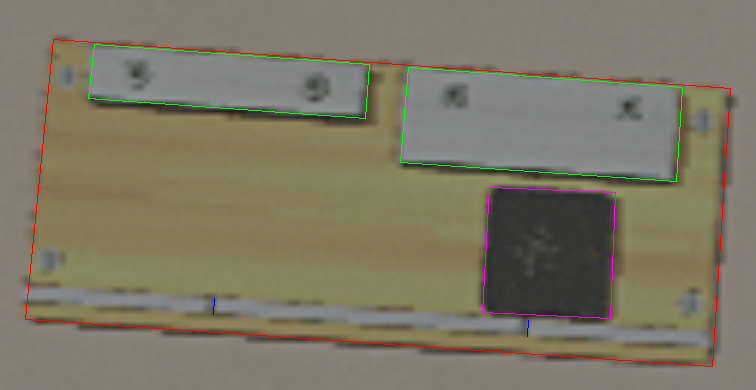

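Checks before moving:
- **Jig:** the overlay fits the stops and bed to about 1 mm in the top view. Bed is 250×102 mm and marks are 114 mm apart.
- **Spacer:** foot measures 58.6 mm and tab 12.2 mm. Centre is about (0.4743, -0.300), yaw 17°.
- **Plate:** centre is about (0.484, 0.0216), yaw -2.7°.

The choice holds: grey T and dark plate. First move is to above the plate.

```bash
R='[[-2.38,2.67,0.39,0,0,0],[-2.38,2.67,0.39,0,0,0],[-2.38,2.67,0.39,0,0,0],[-2.38,2.67,0.39,0,0,0],[-2.38,2.67,0.39,0,0,0]]'; true
python3 -m jog '[[-2.38,2.67,0.39,0,0,0],[-2.38,2.67,0.39,0,0,0],[-2.38,2.67,0.39,0,0,0],[-2.38,2.67,0.39,0,0,0],[-2.38,2.67,0.39,0,0,0]]' 8.7
python3 -m jog '[[-2.38,2.67,0.39,0,0,0],[-2.38,2.67,0.39,0,0,0],[-2.38,2.67,0.39,0,0,0],[-2.38,2.67,0.39,0,0,0],[-2.38,2.67,0.39,0,0,0]]'
```

```text
time_s: 0.52
tcp_pos: [0.2294, -0.449, 0.1787]
ee_rot: [[-0.973, -0.23, -0.001], [-0.23, 0.973, 0.001], [0.0, 0.001, -1.0]]
wrist_force: [1.6, -0.3, -1.0]
gripper_width: 1.0
time_s: 0.93
tcp_pos: [0.3143, -0.2917, 0.1596]
ee_rot: [[-0.973, -0.23, -0.0], [-0.23, 0.973, 0.0], [0.0, 0.0, -1.0]]
wrist_force: [0.2, -0.7, -0.3]
gripper_width: 0.999
```

```bash
python3 -m jog '[[-2.38,2.67,0.39,0,0,0],[-2.38,2.67,0.39,0,0,0],[-2.38,2.67,0.39,0,0,0],[-2.38,2.67,0.39,0,0,0],[-2.38,2.67,0.39,0,0,0]]'
python3 -m jog '[[-2.38,2.67,0.39,0,0,0],[-2.38,2.67,0.39,0,0,0],[-2.38,2.67,0.39,0,0,0],[-2.38,2.67,0.39,0,0,0],[-2.38,2.67,0.39,0,0,0]]'
python3 -m jog '[[0,0,0,0,0,5.5],[0,0,0,0,0,5.5],[0,0,0,0,0,5.4],[0,0,0,0,0,0],[0,0,0,0,0,0]]'
cat >> h.py <<'E'
def need(p,yaw=None):
    "tool-frame shift (cm) and z turn (deg) to reach world p with tool-y yaw"
    from station import sense
    s=sense();R=np.array(s['ee_rot']);d=R.T@(np.array(p)-s['tcp_pos'])*100
    cur=np.degrees(np.arctan2(-R[0,1],R[1,1]))
    print('tcp',np.round(s['tcp_pos'],4),'yaw',round(cur,2),'tilt',np.round(R[:2,2],4),'F',np.round(s['wrist_force'],1),'w',round(float(s['gripper_width'])*87,1),'t',s['time_s'])
    print('shift cm',np.round(d,2),'turn z',None if yaw is None else round(-(yaw-cur),2))
E
python3 -c "
from h import *
need([.484,.0216,.012],-3)"
```

```text
time_s: 1.35
tcp_pos: [0.3994, -0.1343, 0.1403]
ee_rot: [[-0.973, -0.231, -0.0], [-0.231, 0.973, 0.0], [-0.0, 0.0, -1.0]]
wrist_force: [1.2, -0.5, -0.3]
gripper_width: 0.997
time_s: 1.77
tcp_pos: [0.4844, 0.023, 0.1206]
ee_rot: [[-0.973, -0.231, -0.001], [-0.231, 0.973, -0.0], [0.001, -0.0, -1.0]]
wrist_force: [0.5, -1.2, 0.3]
gripper_width: 0.999
time_s: 2.18
tcp_pos: [0.4839, 0.0213, 0.1207]
ee_rot: [[-0.999, 0.051, -0.001], [0.051, 0.999, -0.0], [0.001, -0.0, -1.0]]
wrist_force: [-0.4, -0.4, 0.3]
gripper_width: 1.0
tcp [0.4839 0.0213 0.1207] yaw -2.92 tilt [-0.0007 -0.0002] F [-0.4 -0.4  0.3] w 87.0 t 2.1833
shift cm [-0.02  0.04 10.87] turn z 0.08
```

```bash
python3 -m jog '[[0,0,2,0,0,0],[0,0,2,0,0,0],[0,0,2,0,0,0],[0,0,1,0,0,0],[0,0,1,0,0,0]]'
python3 - <<'E'
from h import *
from station import capture
need([.484,.0216,.012],-3)
c=capture('top');crop(c,170,150,310,240,5,'pics/a1.png')
c=capture('scene');crop(c,200,170,320,280,5,'pics/a2.png')
E
```

```text
time_s: 2.6
tcp_pos: [0.4836, 0.0208, 0.0399]
ee_rot: [[-0.999, 0.051, -0.001], [0.051, 0.999, -0.0], [0.001, -0.001, -1.0]]
wrist_force: [0.1, 0.8, 0.5]
gripper_width: 1.001
tcp [0.4836 0.0208 0.0399] yaw -2.95 tilt [-0.0013 -0.0005] F [0.1 0.8 0.5] w 87.1 t 2.6
shift cm [-0.04  0.08  2.79] turn z 0.05
```

View pics/a1.png

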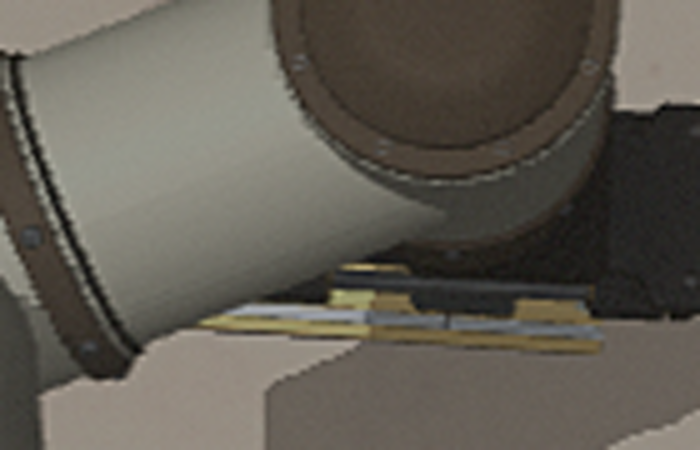

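View pics/a2.png

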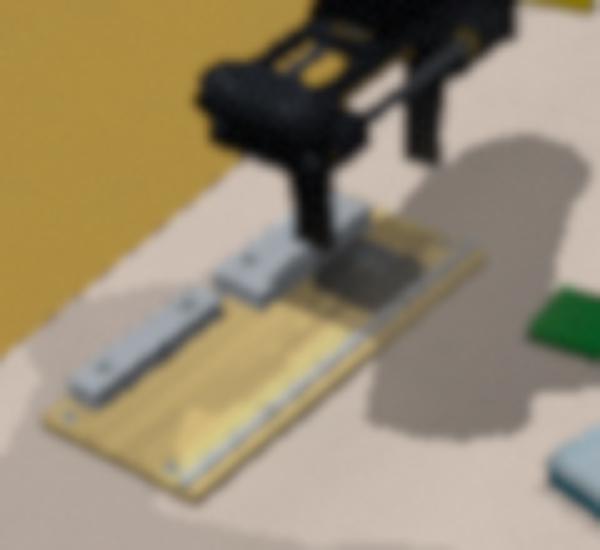

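```bash
python3 -m jog '[[-0.02,0.04,0.9,0,0,0],[-0.02,0.04,0.9,0,0,0],[0,0,0.5,0,0,0],[0,0,0.3,0,0,0],[0,0,0.15,0,0,0]]'
python3 -c "
from h import *
need([.484,.0216,.012],-3)"
```

```text
time_s: 3.12
tcp_pos: [0.4844, 0.022, 0.013]
ee_rot: [[-0.999, 0.053, -0.001], [0.053, 0.999, -0.0], [0.001, -0.0, -1.0]]
wrist_force: [0.0, 0.5, -0.4]
gripper_width: 1.001
tcp [0.4844 0.022  0.013 ] yaw -3.05 tilt [-0.0007 -0.0003] F [ 0.   0.5 -0.4] w 87.1 t 3.1167
shift cm [ 0.04 -0.04  0.1 ] turn z -0.05
```

```bash
python3 -m jog '[[0,0,0,0,0,0],[0,0,0,0,0,0],[0,0,0,0,0,0],[0,0,0,0,0,0],[0,0,0,0,0,0]]' 4.0
python3 -m jog '[[0,0,0,0,0,0],[0,0,0,0,0,0],[0,0,0,0,0,0],[0,0,0,0,0,0],[0,0,0,0,0,0]]'
```

```text
time_s: 3.53
tcp_pos: [0.4848, 0.0221, 0.0137]
ee_rot: [[-0.999, 0.053, 0.001], [0.053, 0.999, 0.0], [-0.001, 0.0, -1.0]]
wrist_force: [0.6, -0.8, -0.1]
gripper_width: 0.707
time_s: 3.95
tcp_pos: [0.4846, 0.0221, 0.0135]
ee_rot: [[-0.999, 0.053, 0.0], [0.053, 0.999, 0.0], [-0.0, 0.0, -1.0]]
wrist_force: [-0.1, -0.4, 0.2]
gripper_width: 0.466
```

Run:
```python
from h import *
from station import capture
need([.484,.0216,.012],-3)
c=capture('top');crop(c,170,150,310,240,5,'pics/b1.png')
c=capture('scene');crop(c,200,170,320,280,6,'pics/b2.png')
```

```text
tcp [0.4846 0.0221 0.0135] yaw -3.06 tilt [0.0001 0.    ] F [-0.1 -0.4  0.2] w 40.5 t 3.95
shift cm [ 0.06 -0.05  0.15] turn z -0.06
```

View pics/b1.png

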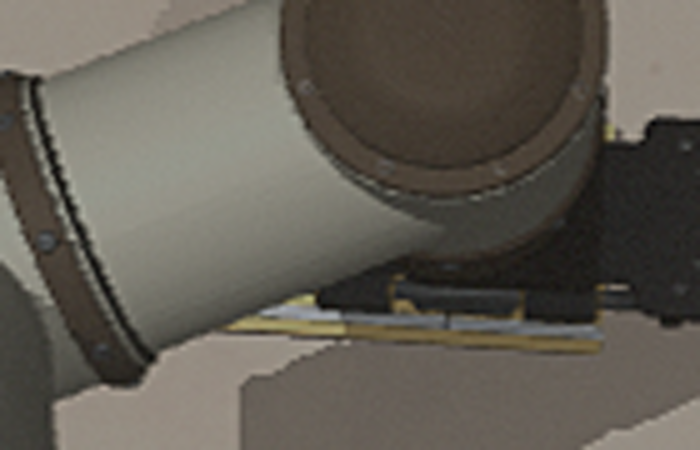

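View pics/b2.png

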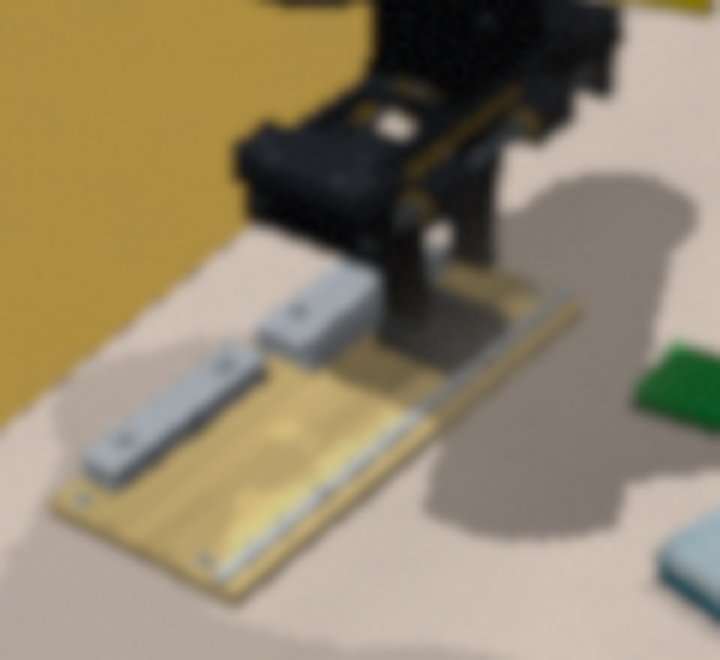

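```bash
python3 -m jog '[[0,0,0,0,0,0],[0,0,0,0,0,0],[0,0,0,0,0,0],[0,0,0,0,0,0],[0,0,0,0,0,0]]' 3.0
python3 - <<'E'
from h import *
from station import capture
c=capture('scene');crop(c,245,185,305,235,12,'pics/b3.png')
E
```

```text
time_s: 4.47
tcp_pos: [0.4846, 0.0221, 0.0135]
ee_rot: [[-0.999, 0.053, -0.0], [0.053, 0.999, 0.0], [0.0, 0.0, -1.0]]
wrist_force: [0.2, -0.7, 0.5]
gripper_width: 0.347
```

View pics/b3.png

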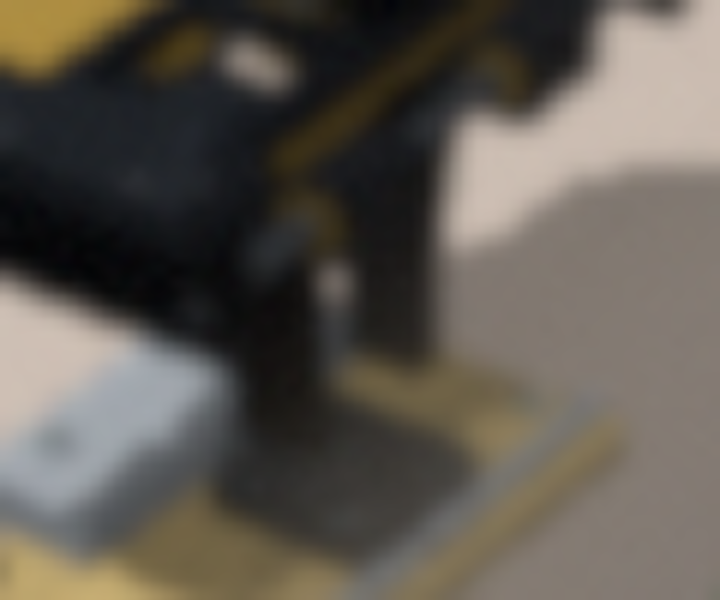

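The fingers went past 46 mm and now look to be above the plate, so the tips sit higher than the TCP when the jaws are open. I'll raise, set 6 cm and go down by feel.

```bash
python3 -m jog '[[0,0,-1,0,0,0],[0,0,-1,0,0,0],[0,0,0,0,0,0],[0,0,0,0,0,0],[0,0,0,0,0,0]]' 6.0
python3 -m jog '[[0,0,0,0,0,0],[0,0,0,0,0,0],[0,0,0,0,0,0],[0,0,0,0,0,0],[0,0,0,0,0,0]]'
python3 - <<'E'
from h import *
from station import capture
need([.484,.0216,.012],-3)
c=capture('top');crop(c,200,180,310,240,7,'pics/d1.png')
c=capture('scene');crop(c,230,175,310,235,9,'pics/d2.png')
pickle.dump(c,open('d2.pkl','wb'))
E
```

```text
time_s: 4.93
tcp_pos: [0.4843, 0.022, 0.0331]
ee_rot: [[-0.999, 0.054, -0.001], [0.054, 0.999, 0.0], [0.001, -0.0, -1.0]]
wrist_force: [-0.4, -0.7, 0.4]
gripper_width: 0.631
time_s: 5.35
tcp_pos: [0.4845, 0.022, 0.0333]
ee_rot: [[-0.999, 0.053, -0.0], [0.053, 0.999, -0.0], [0.0, -0.0, -1.0]]
wrist_force: [0.0, 0.7, 0.6]
gripper_width: 0.687
tcp [0.4845 0.022  0.0333] yaw -3.06 tilt [-0.0003 -0.0001] F [0.  0.7 0.6] w 59.7 t 5.35
shift cm [ 0.05 -0.05  2.13] turn z -0.06
```

View pics/d1.png

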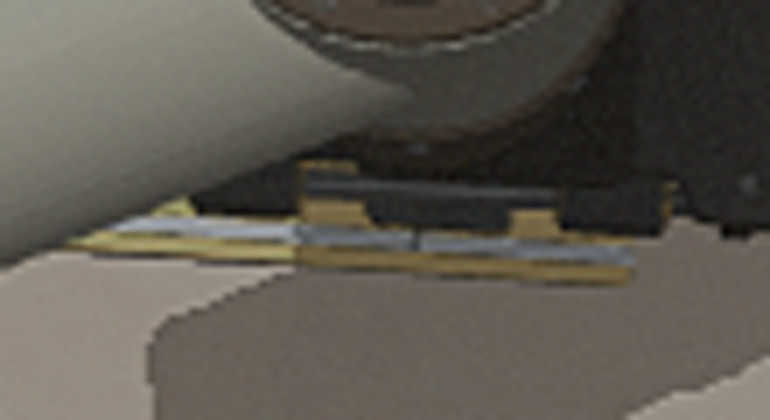

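View pics/d2.png

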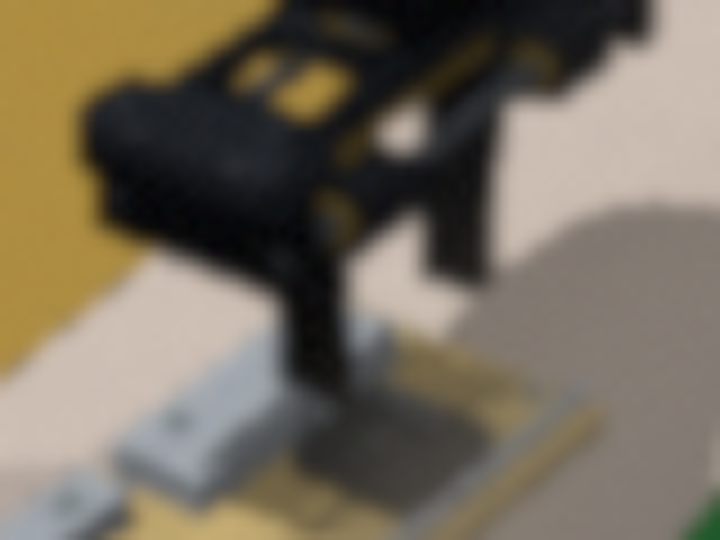

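Run:
```python
from h import *
np.set_printoptions(precision=1,suppress=True)
c=pickle.load(open('d2.pkl','rb'))
M=np.array(c['world_to_cam']);print(-M[:3,:3].T@M[:3,3])
t=np.array([.4845,.022]);ty=np.array([.053,.999]);tx=np.array([-.999,.053])
for z in(.033,.038,.043,.048):
    print(z)
    for sg in(1,-1):
        print(sg,(proj(c,[np.r_[t+sg*ty*h+tx*w,z] for h in(.03,.045) for w in(-.0095,.0095)])-[230,175])*9+4.5)
```

```text
[-0.1  0.9  0.8]
0.033
1 [[299.6 440.5]
 [351.5 461.9]
 [269.  465.3]
 [321.1 487.1]]
-1 [[417.2 345. ]
 [468.3 365.1]
 [445.5 322. ]
 [496.4 341.9]]
0.038
1 [[299.1 426.7]
 [351.1 448.1]
 [268.5 451.5]
 [320.7 473.2]]
-1 [[417.  331.5]
 [468.2 351.6]
 [445.4 308.6]
 [496.4 328.4]]
0.043
1 [[298.6 413. ]
 [350.8 434.3]
 [267.9 437.7]
 [320.3 459.4]]
-1 [[416.8 317.9]
 [468.1 338. ]
 [445.2 295.1]
 [496.3 314.8]]
0.048
1 [[298.1 399.1]
 [350.4 420.4]
 [267.4 423.8]
 [319.8 445.4]]
-1 [[416.6 304.3]
 [468.  324.3]
 [445.  281.5]
 [496.3 301.2]]
```

```bash
python3 -m jog '[[0,0,0.5,0,0,0],[0,0,0.5,0,0,0],[0,0,0.5,0,0,0],[0,0,0.3,0,0,0],[0,0,0.2,0,0,0]]'
python3 - <<'E'
from h import *
from station import capture
need([.484,.0216,.012],-3)
c=capture('top');crop(c,200,180,310,240,7,'pics/e1.png')
c=capture('scene');crop(c,230,175,310,235,9,'pics/e2.png')
E
```

```text
time_s: 5.87
tcp_pos: [0.4842, 0.0219, 0.0126]
ee_rot: [[-0.999, 0.054, -0.001], [0.054, 0.999, -0.0], [0.001, -0.001, -1.0]]
wrist_force: [-0.2, 1.2, 0.7]
gripper_width: 0.689
tcp [0.4842 0.0219 0.0126] yaw -3.07 tilt [-0.0013 -0.0005] F [-0.2  1.2  0.7] w 60.0 t 5.8667
shift cm [ 0.01 -0.03  0.06] turn z -0.07
```

View pics/e2.png

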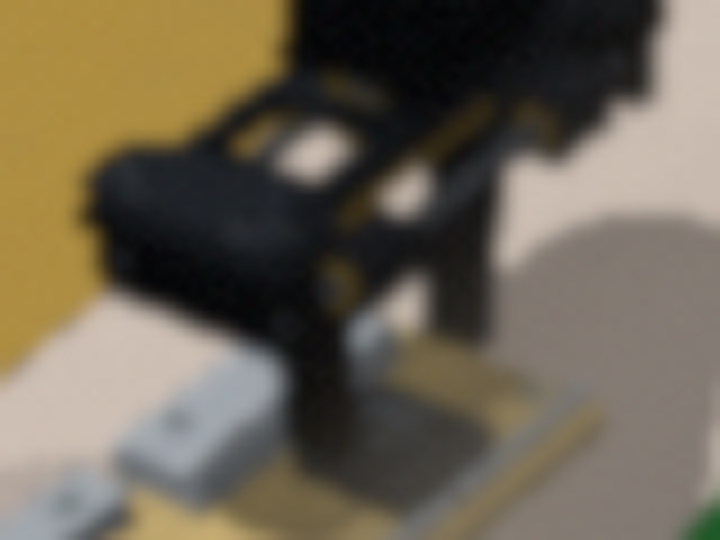

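View pics/e1.png

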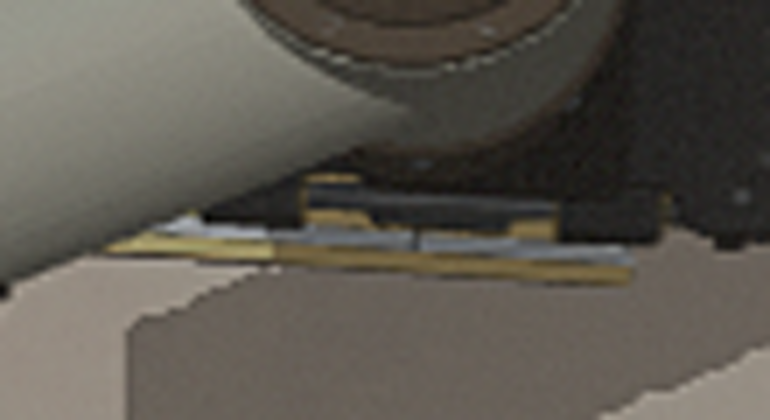

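```bash
python3 -m jog '[[0,0,0.2,0,0,0],[0,0,0.2,0,0,0],[0,0,0.1,0,0,0],[0,0,0,0,0,0],[0,0,0,0,0,0]]'
python3 -m jog '[[0,0,0.1,0,0,0],[0,0,0.1,0,0,0],[0,0,0.1,0,0,0],[0,0,0,0,0,0],[0,0,0,0,0,0]]'
```

```text
time_s: 6.38
tcp_pos: [0.4846, 0.0221, 0.0085]
ee_rot: [[-0.999, 0.053, 0.0], [0.053, 0.999, -0.0], [-0.0, -0.0, -1.0]]
wrist_force: [-0.1, -0.2, 0.1]
gripper_width: 0.691
time_s: 6.8
tcp_pos: [0.4846, 0.0221, 0.0054]
ee_rot: [[-0.999, 0.053, -0.0], [0.053, 0.999, -0.0], [0.0, -0.0, -1.0]]
wrist_force: [0.3, -0.1, -0.5]
gripper_width: 0.688
```

```bash
python3 -m jog '[[0,0,0.1,0,0,0],[0,0,0.1,0,0,0],[0,0,0,0,0,0],[0,0,0,0,0,0],[0,0,0,0,0,0]]'
python3 - <<'E'
from h import *
from station import capture
c=capture('scene');crop(c,230,175,310,235,9,'pics/g2.png')
E
```

```text
time_s: 7.22
tcp_pos: [0.4846, 0.0221, 0.0034]
ee_rot: [[-0.999, 0.053, -0.0], [0.053, 0.999, -0.0], [0.0, -0.0, -1.0]]
wrist_force: [-1.4, 0.1, 0.2]
gripper_width: 0.687
```

View pics/g2.png

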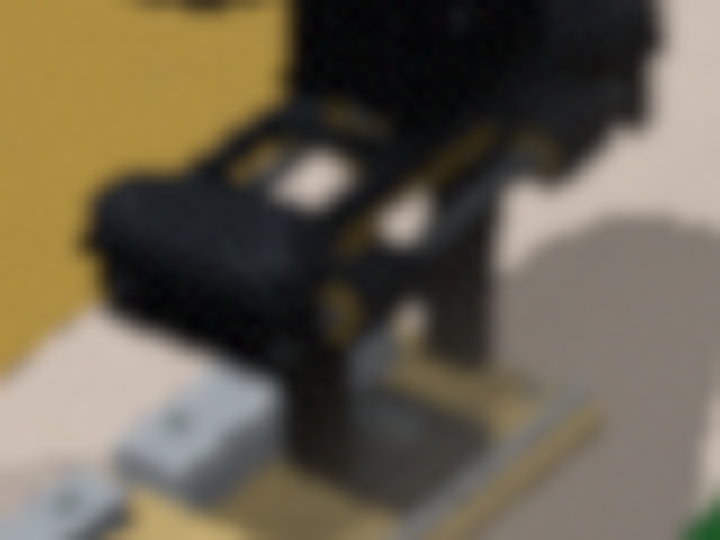

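```bash
python3 -m jog '[[0,0,0.1,0,0,0],[0,0,0.1,0,0,0],[0,0,0,0,0,0],[0,0,0,0,0,0],[0,0,0,0,0,0]]'
python3 -m jog '[[0,0,0.1,0,0,0],[0,0,0.1,0,0,0],[0,0,0,0,0,0],[0,0,0,0,0,0],[0,0,0,0,0,0]]'
python3 -m jog '[[0,0,0.1,0,0,0],[0,0,0.1,0,0,0],[0,0,0,0,0,0],[0,0,0,0,0,0],[0,0,0,0,0,0]]' 5.0
```

```text
time_s: 7.68
tcp_pos: [0.4846, 0.0221, 0.0014]
ee_rot: [[-0.999, 0.053, -0.0], [0.053, 0.999, -0.0], [0.0, -0.0, -1.0]]
wrist_force: [-0.5, 0.0, -0.4]
gripper_width: 0.694
time_s: 8.1
tcp_pos: [0.4846, 0.0221, -0.0006]
ee_rot: [[-0.999, 0.053, 0.0], [0.053, 0.999, 0.0], [-0.0, 0.0, -1.0]]
wrist_force: [0.5, 0.6, -0.2]
gripper_width: 0.689
time_s: 8.52
tcp_pos: [0.4846, 0.0221, -0.0026]
ee_rot: [[-0.999, 0.053, -0.0], [0.053, 0.999, -0.0], [0.0, -0.0, -1.0]]
wrist_force: [-1.6, 0.4, 0.1]
gripper_width: 0.579
```

```bash
python3 -m jog '[[0,0,0,0,0,0],[0,0,0,0,0,0],[0,0,0,0,0,0],[0,0,0,0,0,0],[0,0,0,0,0,0]]' 4.3
python3 -m jog '[[0,0,0,0,0,0],[0,0,0,0,0,0],[0,0,0,0,0,0],[0,0,0,0,0,0],[0,0,0,0,0,0]]'
python3 - <<'E'
from h import *
from station import capture
c=capture('scene');crop(c,230,175,310,235,9,'pics/i2.png')
E
```

```text
time_s: 8.93
tcp_pos: [0.4846, 0.0221, -0.0025]
ee_rot: [[-0.999, 0.053, 0.0], [0.053, 0.999, 0.0], [-0.0, 0.0, -1.0]]
wrist_force: [-1.0, 0.5, 0.4]
gripper_width: 0.497
time_s: 9.35
tcp_pos: [0.4846, 0.0221, -0.0026]
ee_rot: [[-0.999, 0.053, 0.0], [0.053, 0.999, -0.0], [-0.0, -0.0, -1.0]]
wrist_force: [-0.4, -0.3, -0.1]
gripper_width: 0.494
```

View pics/i2.png

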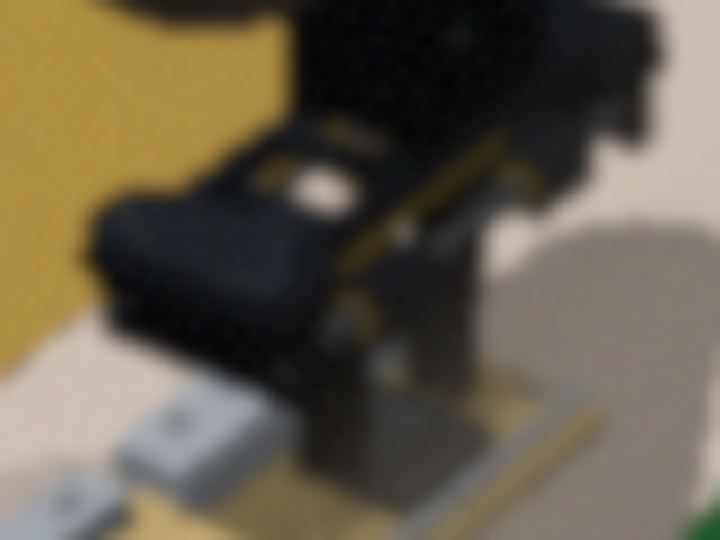

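```bash
python3 -m jog '[[0,0,0,0,0,0],[0,0,0,0,0,0],[0,0,0,0,0,0],[0,0,0.1,0,0,0],[0,0,0.1,0,0,0]]' 6.0
python3 -m jog '[[0,0,0.1,0,0,0],[0,0,0.1,0,0,0],[0,0,0,0,0,0],[0,0,0,0,0,0],[0,0,0,0,0,0]]' 5.6
python3 -m jog '[[0,0,0.1,0,0,0],[0,0,0.1,0,0,0],[0,0,0,0,0,0],[0,0,0,0,0,0],[0,0,0,0,0,0]]'
python3 - <<'E'
from h import *
from station import capture
need([.484,.0216,.012],-3)
c=capture('scene');crop(c,230,175,310,235,9,'pics/j2.png')
E
```

```text
time_s: 9.82
tcp_pos: [0.4847, 0.0221, -0.0046]
ee_rot: [[-0.999, 0.053, 0.0], [0.053, 0.999, 0.0], [-0.0, 0.0, -1.0]]
wrist_force: [0.3, -0.7, -0.5]
gripper_width: 0.678
time_s: 10.23
tcp_pos: [0.4846, 0.0221, -0.0066]
ee_rot: [[-0.999, 0.053, -0.0], [0.053, 0.999, 0.0], [0.0, 0.0, -1.0]]
wrist_force: [0.1, -0.3, 1.0]
gripper_width: 0.644
time_s: 10.65
tcp_pos: [0.4846, 0.0221, -0.0086]
ee_rot: [[-0.999, 0.053, -0.0], [0.053, 0.999, -0.0], [0.0, -0.0, -1.0]]
wrist_force: [-0.7, -0.4, 0.4]
gripper_width: 0.647
tcp [ 0.4846  0.0221 -0.0086] yaw -3.06 tilt [-0.0001 -0.    ] F [-0.7 -0.4  0.4] w 56.3 t 10.65
shift cm [ 0.06 -0.05 -2.06] turn z -0.06
```

View pics/j2.png

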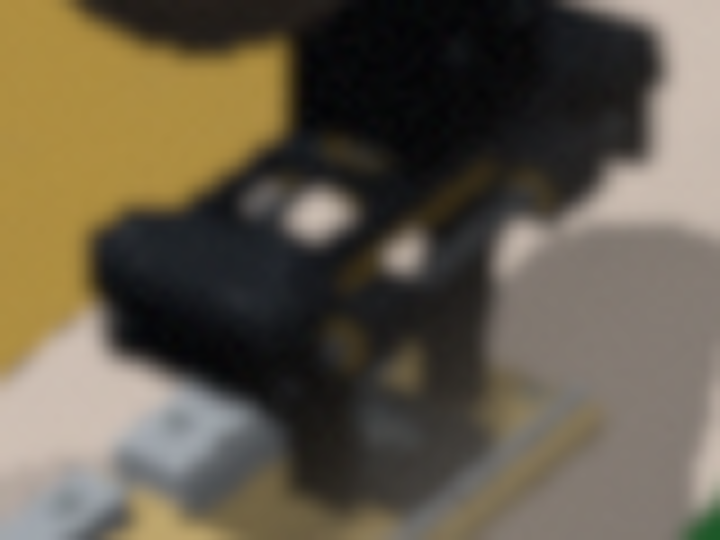

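```bash
python3 -m jog '[[0,0,0,0,0,0],[0,0,0,0,0,0],[0,0,0,0,0,0],[0,0,0,0,0,0],[0,0,0,0,0,0]]' 4.3
python3 -m jog '[[0,0,0,0,0,0],[0,0,0,0,0,0],[0,0,0,0,0,0],[0,0,0,0,0,0],[0,0,0,0,0,0]]'
```

```text
time_s: 11.12
tcp_pos: [0.4846, 0.0221, -0.0085]
ee_rot: [[-0.999, 0.053, 0.0], [0.053, 0.999, 0.0], [-0.0, 0.0, -1.0]]
wrist_force: [-0.5, -0.2, -0.6]
gripper_width: 0.516
time_s: 11.53
tcp_pos: [0.4846, 0.0221, -0.0085]
ee_rot: [[-0.999, 0.053, 0.0], [0.053, 0.999, 0.0], [-0.0, 0.0, -1.0]]
wrist_force: [0.3, 0.4, 0.7]
gripper_width: 0.521
```

Gripping now: it stopped at 45.3 mm against a 43 mm command. Going 2 mm deeper for a better hold.

```bash
python3 -m jog '[[0,0,0,0,0,0],[0,0,0,0,0,0],[0,0,0.1,0,0,0],[0,0,0.1,0,0,0],[0,0,0,0,0,0]]' 5.2
python3 -m jog '[[0,0,0,0,0,0],[0,0,0,0,0,0],[0,0,0,0,0,0],[0,0,0,0,0,0],[0,0,0,0,0,0]]' 4.0
python3 - <<'E'
from h import *
from station import capture
need([.484,.0216,.012],-3)
c=capture('scene');crop(c,230,175,310,235,9,'pics/k2.png')
c=capture('top');crop(c,200,180,310,240,7,'pics/k1.png')
E
```

```text
time_s: 11.95
tcp_pos: [0.4844, 0.022, -0.0108]
ee_rot: [[-0.999, 0.053, -0.001], [0.053, 0.999, -0.0], [0.001, -0.0, -1.0]]
wrist_force: [-0.2, 0.9, -0.8]
gripper_width: 0.595
time_s: 12.37
tcp_pos: [0.4846, 0.0221, -0.0106]
ee_rot: [[-0.999, 0.053, -0.0], [0.053, 0.999, -0.0], [0.0, -0.0, -1.0]]
wrist_force: [0.1, 0.0, -0.5]
gripper_width: 0.522
tcp [ 0.4846  0.0221 -0.0106] yaw -3.06 tilt [-0.0001 -0.    ] F [ 0.1  0.  -0.5] w 45.4 t 12.3667
shift cm [ 0.06 -0.05 -2.26] turn z -0.06
```

View pics/k2.png

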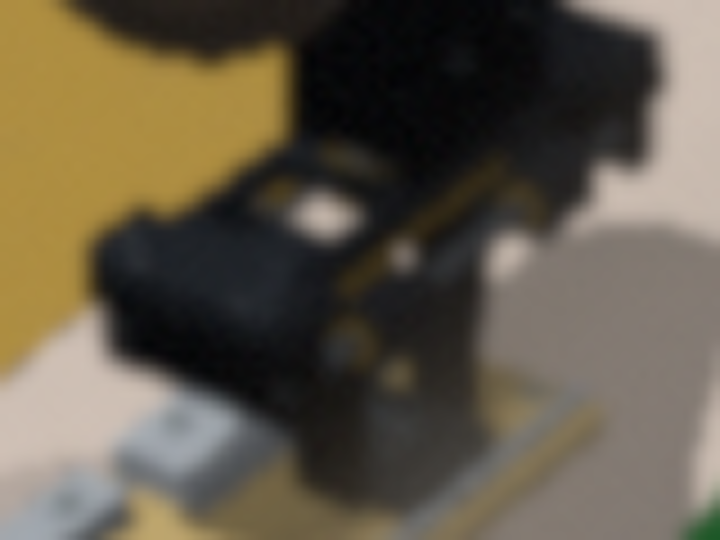

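View pics/k1.png

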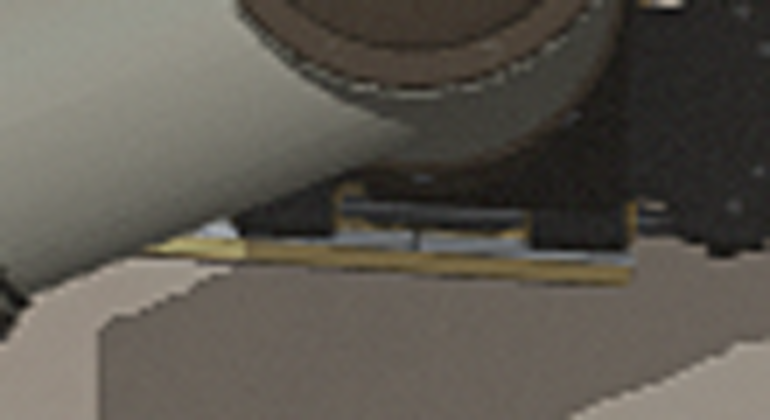

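```bash
python3 -m jog '[[0,0.3,0,0,0,0.6],[0,0.7,0,0,0,0.5],[0,1.0,0,0,0,0],[0,1.0,0,0,0,0],[0,1.0,0,0,0,0]]'
python3 -m jog '[[0.02,1.0,0,0,0,0],[0.02,1.0,0,0,0,0],[0.02,1.0,0,0,0,0],[0.02,1.0,0,0,0,0],[0.02,1.0,0,0,0,0]]'
python3 -m jog '[[0,1.0,0,0,0,0],[0,0.9,0,0,0,0],[0,0.6,0,0,0,0],[0,0.3,0,0,0,0],[0,0.14,0,0,0,0]]'
python3 - <<'E'
from h import *
from station import capture
c0=np.array([.5042,.0832]);a=np.radians(-4.2);X=np.array([np.cos(a),np.sin(a)]);Y=np.array([-np.sin(a),np.cos(a)])
need(np.r_[c0-.016*X+.057*Y,-.0106],-4.2)
c=capture('scene');crop(c,200,170,310,270,7,'pics/l2.png')
c=capture('top');crop(c,170,150,310,240,5,'pics/l1.png')
E
```

```text
time_s: 12.88
tcp_pos: [0.4876, 0.0633, -0.0105]
ee_rot: [[-0.997, 0.072, 0.0], [0.072, 0.997, 0.0], [-0.0, 0.0, -1.0]]
wrist_force: [-0.4, 0.3, -0.2]
gripper_width: 0.521
time_s: 13.3
tcp_pos: [0.4901, 0.1131, -0.0105]
ee_rot: [[-0.997, 0.072, 0.0], [0.072, 0.997, 0.0], [-0.0, 0.0, -1.0]]
wrist_force: [0.9, -0.5, -0.8]
gripper_width: 0.519
time_s: 13.72
tcp_pos: [0.4922, 0.1417, -0.0106]
ee_rot: [[-0.997, 0.072, -0.0], [0.072, 0.997, -0.0], [0.0, -0.0, -1.0]]
wrist_force: [0.3, -0.8, 0.2]
gripper_width: 0.522
tcp [ 0.4922  0.1417 -0.0106] yaw -4.14 tilt [-0.0001 -0.0001] F [ 0.3 -0.8  0.2] w 45.4 t 13.7167
shift cm [-0.03 -0.05 -0.  ] turn z 0.06
```

View pics/l2.png

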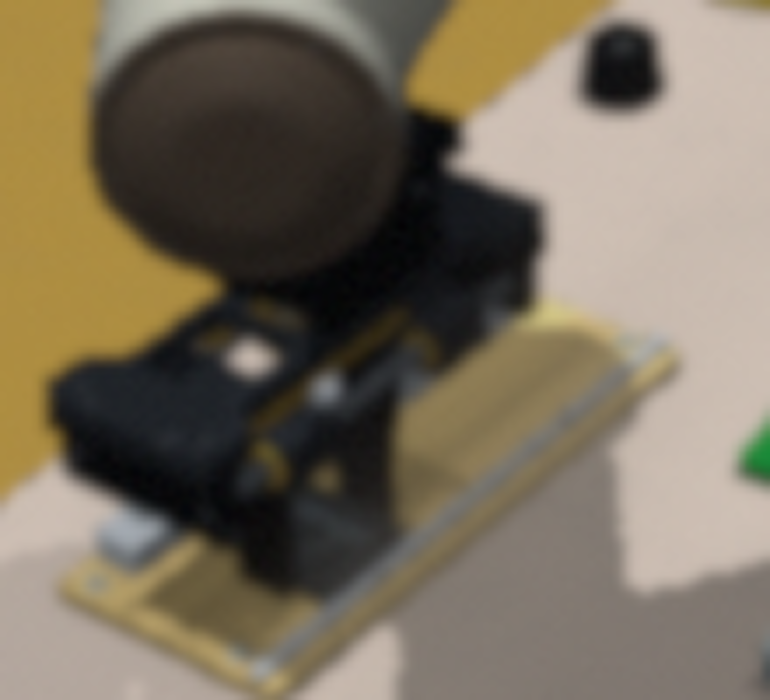

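View pics/l1.png

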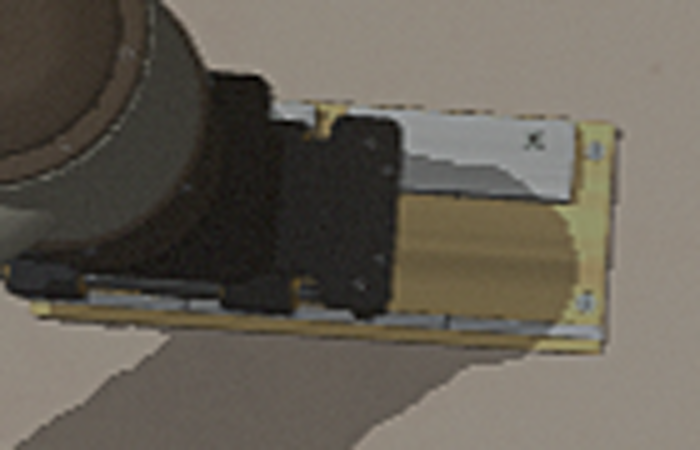

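```bash
python3 -m jog '[[0,0,0,0,0,0],[0,0,0,0,0,0],[0,0,0,0,0,0],[0,0,0,0,0,0],[0,0,-0.5,0,0,0]]' 6.0
python3 -m jog '[[0,0,-1.5,0,0,0],[0,0,-3,0,0,0],[0,0,-3,0,0,0],[0,0,-3,0,0,0],[0,0,-3,0,0,0]]'
python3 -m jog '[[3,-2,0,0,0,-7],[3,-2,0,0,0,-7],[2.6,-2.6,0,0,0,-7],[2.6,-2.6,0,0,0,-7],[2.6,-3,0,0,0,-7]]'
python3 - <<'E'
from h import *
from station import capture
c=capture('top');pickle.dump(c,open('top1.pkl','wb'));cv2.imwrite('pics/m1.png',c['frame'][:,:,::-1])
need([.4745,-.300,.06],107)
E
```

```text
time_s: 14.23
tcp_pos: [0.4915, 0.1406, -0.0061]
ee_rot: [[-0.997, 0.073, -0.002], [0.073, 0.997, -0.001], [0.002, -0.001, -1.0]]
wrist_force: [0.2, -0.5, -0.7]
gripper_width: 0.684
time_s: 14.65
tcp_pos: [0.4919, 0.141, 0.1313]
ee_rot: [[-0.997, 0.073, 0.0], [0.073, 0.997, 0.0], [-0.0, 0.0, -1.0]]
wrist_force: [0.3, 0.0, -0.3]
gripper_width: 0.688
time_s: 15.07
tcp_pos: [0.3806, 0.0039, 0.1299]
ee_rot: [[-0.86, -0.51, 0.0], [-0.51, 0.86, 0.0], [-0.0, 0.0, -1.0]]
wrist_force: [1.2, -1.1, -0.6]
gripper_width: 0.692
tcp [ 3.776e-01 -1.000e-04  1.293e-01] yaw 30.74 tilt [-0.0037 -0.001 ] F [-2.  -3.5 -1. ] w 60.1 t 15.1167
shift cm [  6.98 -30.73   6.93] turn z -76.26
```

View pics/m1.png

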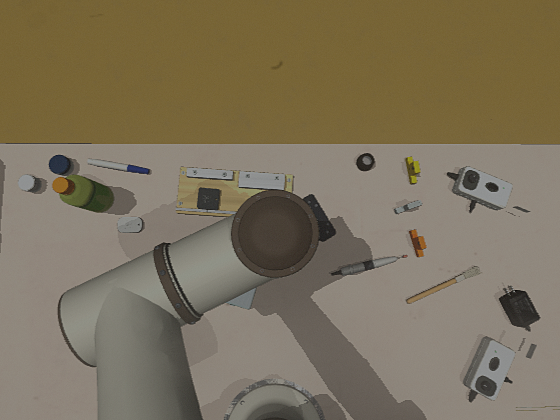

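```bash
cat >> h.py <<'E'
c0=np.array([.5042,.0832]);a_=np.radians(-4.2);X=np.array([np.cos(a_),np.sin(a_)]);Y=np.array([-np.sin(a_),np.cos(a_)])
def plate(c,box=(185,180,235,216),thr=88):
    k=4;x0,y0,x1,y1=box
    F=cv2.resize(c['frame'][y0:y1,x0:x1],None,fx=k,fy=k,interpolation=cv2.INTER_CUBIC)
    m=(F.max(2)<thr).astype(np.uint8)*255
    m=cv2.morphologyEx(m,cv2.MORPH_OPEN,np.ones((17,17)));m=cv2.morphologyEx(m,cv2.MORPH_CLOSE,np.ones((17,17)))
    ct=max(cv2.findContours(m,0,2)[0],key=cv2.contourArea)
    P=ray(c,(ct[:,0]+.5)/k-.5+[x0,y0],.019)[:,:2]
    r=cv2.minAreaRect((P*1e4).astype(np.float32));p=np.array(r[0])/1e4
    print('plate',p,np.array(r[1])/10,r[2],'jig',np.round([(p-c0)@X*1e3,(p-c0)@Y*1e3],1))
E
python3 - <<'E'
from h import *
c=pickle.load(open('top1.pkl','rb'));plate(c)
crop(c,170,155,300,225,6,'pics/jig1.png')
plate(pickle.load(open('top0.pkl','rb')),(244,186,284,217))
E
```

```text
plate [0.49098711 0.14040898] [48.29886475 47.59480591] 86.69105529785156 jig [-17.4  56.1]
plate [0.48347407 0.02164671] [46.5553772  48.32681274] 87.30046081542969 jig [-16.2 -62.9]
```

View pics/jig1.png

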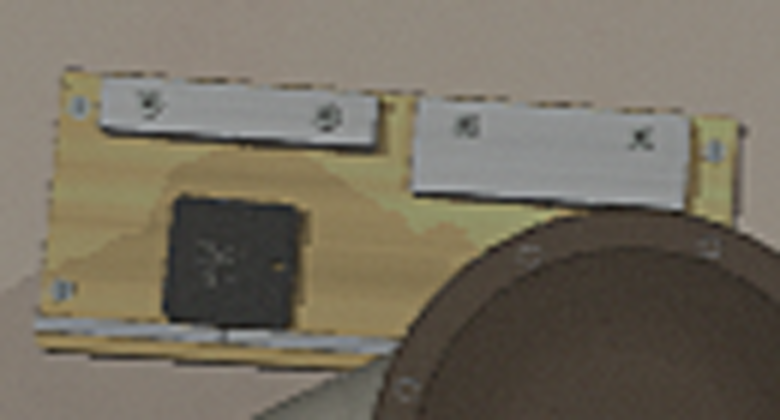

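Run:
```python
from h import *
np.set_printoptions(precision=2,suppress=True,linewidth=200)
c=pickle.load(open('top0.pkl','rb'));g=c['frame'].astype(float).mean(2)
for x0 in(201,254):
    print(x0);print(g[208:218,x0:x0+12].astype(int))
c=pickle.load(open('top1.pkl','rb'));g=c['frame'].astype(float).mean(2)
print(g[184:214,194:224:1].astype(int))
```

```text
201
[[117 117 118 119 118 121 122 120 122 121 121 118]
 [122 117 122 109 106  80  84 105  96  83  94 119]
 [136 133 136 137 140 124  93 140 139 138 138 137]
 [137 139 137 140 136 105  95 142 141 136 137 134]
 [116 108  91  87  90  89  76  76  80  81  99 117]
 [118 119 120 119 121 121 120 120 120 117 116 117]
 [108 111 116 122 121 119 122 123 122 124 122 121]
 [ 67  67  59  51  51  54  43  49  60  63  65  73]
 [131 132 132 132 135 132 135 133 134 133 130 121]
 [127 126 127 126 127 126 128 127 126 125 127 128]]
254
[[ 54  50  54  51  52  50  51  52  54  54  51  53]
 [ 51  51  54  54  56  53  55  55  53  55  52  53]
 [ 50  53  49  54  52  52  51  53  53  52  51  57]
 [ 46  56  51  51  53  52  54  54  48  52  49  53]
 [ 58  51  63  52  46  31  37  37  36  30  32  38]
 [141 141 140 145 129  82 116 127 128 126 116 101]
 [137 135 135 137 121  93 138 134 134 132 135 133]
 [ 80  99 110 108 101  83 139 140 137 137 139 139]
 [118 116 117 117 116 116 115 107  89  87  89  86]
 [123 121 123 120 120 119 119 116 118 118 120 116]]
[[121 122 124 116 106 108 106 108 109 110 108 109 108 110 109 107 107 
[... 2920 characters left out ...]
 46  50  47  53  50  52  54  50  50  50  49  48  49  53  43  46  96 127 123 122 123]
 [137 140 139 138 143 147 138 127 101 100  89  75  40  26  36  34  28  31  35  41  38  42  47  37  62  92 122 121 120 121]
 [135 132 131 133 134 132 132 131 135 134 136 142 128  98 147 148 149 148 146 148 138 105  99 101 115 114 101  92 105 104]
 [ 81  79  98 113 114 105 121 140 140 137 142 137 109  94 140 135 135 135 133 131 133 133 133 134 130 130 131 129 129 133]
 [120 119 113 116 116 115 115 113 108  87  85  91  90  79  85  82  79  98 114 114 114 135 139 137 139 137 141 139 136 135]
 [123 125 123 121 122 125 121 117 119 119 121 119 120 118 118 118 117 115 115 114 113 114 106  89  87  84  92  95  80  75]]
```

Run:
```python
from h import *
np.set_printoptions(precision=4,suppress=True)
c=pickle.load(open('top0.pkl','rb'))
J=lambda P:np.round([[(p[:2]-c0)@X*1e3,(p[:2]-c0)@Y*1e3] for p in P],1)
print('marks',J(ray(c,[(206.65,210.5),(258.85,213.9)],.014)))
print('plate corners TL TR BR BL',J(ray(c,[(198.6,187.7),(219.5,189.0),(218.3,209.0),(196.6,207.5)],.019)))
print('stop ends',J(ray(c,np.array([(101,77),(379,95),(376,147),(99,130)])/6+[169.6,154.6],.024)))
print('lip inner', J(ray(c,[(190,207.6),(225,210.0)],.014)))
```

```text
marks [[-42.9  58.1]
 [-42.4 -55.6]]
plate corners TL TR BR BL [[  5.1  79.1]
 [  5.5  33.7]
 [-38.5  32.5]
 [-38.5  79.4]]
stop ends [[ 46.9 108.6]
 [ 47.6   7.8]
 [ 28.4   7.3]
 [ 27.4 107.4]]
lip inner [[-39.1  94.6]
 [-39.   18.5]]
```

```bash
python3 -m jog '[[0.87,-3.84,0,0,0,0],[0.87,-3.84,0,0,0,0],[0.87,-3.84,0,0,0,0],[0.87,-3.84,0,0,0,0],[0.87,-3.84,0,0,0,0]]' 2.5
python3 -m jog '[[0.87,-3.84,0,0,0,0],[0.87,-3.84,0,0,0,0],[0.87,-3.84,0,0,0,-7],[0,0,0,0,0,-7],[0,0,0,0,0,-7]]'
python3 -m jog '[[0,0,0,0,0,-7],[0,0,0,0,0,-7],[0,0,0,0,0,-7],[0,0,0,0,0,-7],[0,0,0,0,0,-7]]'
python3 -m jog '[[0,0,0.5,0,0,-7],[0,0,1,0,0,-7],[0,0,1,0,0,-6],[0,0,1,0,0,0],[0,0,0.5,0,0,0]]'
python3 - <<'E'
from h import *
from station import capture
need([.4745,-.299,.06],107)
c=capture('scene');pickle.dump(c,open('n2.pkl','wb'));crop(c,300,130,380,190,9,'pics/n2.png')
c=capture('top');pickle.dump(c,open('n1.pkl','wb'));crop(c,350,150,470,250,6,'pics/n1.png')
E
```

```text
time_s: 15.53
tcp_pos: [0.442, -0.1848, 0.1301]
ee_rot: [[-0.865, -0.503, 0.001], [-0.503, 0.865, -0.0], [-0.001, -0.001, -1.0]]
wrist_force: [1.3, 0.0, -0.5]
gripper_width: 0.399
time_s: 15.95
tcp_pos: [0.4769, -0.297, 0.1289]
ee_rot: [[-0.627, -0.779, -0.001], [-0.779, 0.627, 0.0], [0.0, 0.001, -1.0]]
wrist_force: [0.2, 0.3, -0.6]
gripper_width: 0.291
time_s: 16.37
tcp_pos: [0.4768, -0.2948, 0.1298]
ee_rot: [[-0.064, -0.998, -0.0], [-0.998, 0.064, 0.0], [-0.0, 0.0, -1.0]]
wrist_force: [0.8, 0.3, -0.6]
gripper_width: 0.285
time_s: 16.78
tcp_pos: [0.4761, -0.2944, 0.0883]
ee_rot: [[0.273, -0.962, -0.002], [-0.962, -0.273, 0.001], [-0.001, 0.002, -1.0]]
wrist_force: [-0.2, -0.1, -0.2]
gripper_width: 0.288
tcp [ 0.4761 -0.2944  0.0883] yaw 105.85 tilt [-0.0019  0.0009] F [-0.2 -0.1 -0.2] w 25.0 t 16.7833
shift cm [0.4  0.28 2.83] turn z -1.15
```

View pics/n2.png

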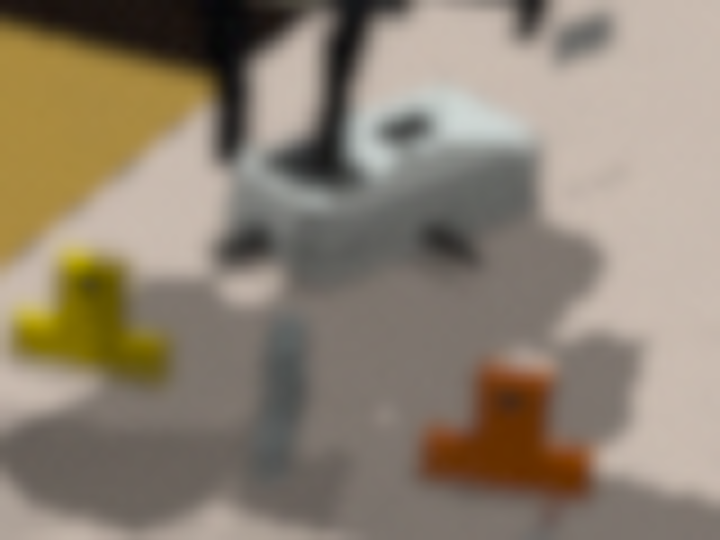

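View pics/n1.png

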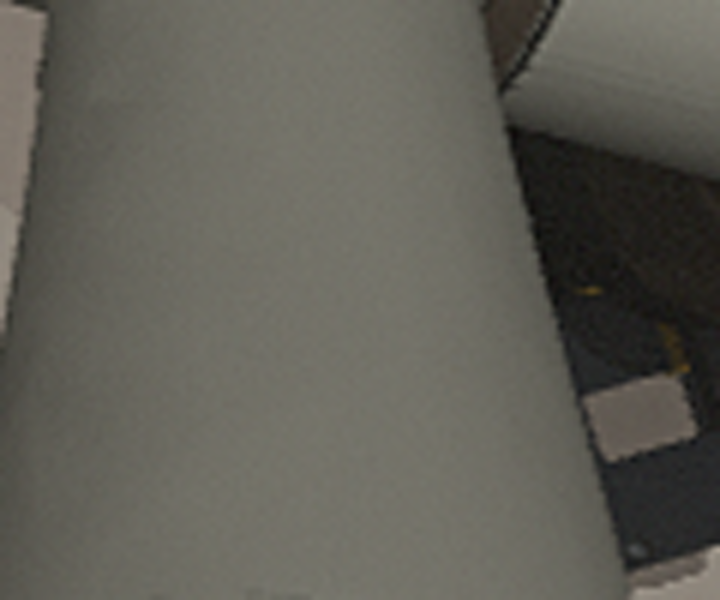

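Run:
```python
from h import *
np.set_printoptions(precision=0,suppress=True)
c=pickle.load(open('n2.pkl','rb'))
t=np.array([.4761,-.2944]);ty=np.array([-.962,-.273])
f=lambda P:(proj(c,P)+.5-[300,130])*9
for z in(.088,.096,.104,.112): print(z,f([np.r_[t+ty*h,z] for h in(-.02,-.0125,.0125,.02)]).tolist())
print('tab top',f([[.4745,-.300,.044]]),'foot',f([[.4745,-.3,0]]))
```

```text
0.088 [[215.5002878935128, 218.1397305533498], [236.94304362794873, 220.86873193467528], [308.76338913449246, 230.0092465458577], [330.41345444168184, 232.76463204111937]]
0.096 [[216.48469694385153, 197.32633424808006], [237.99319687798533, 200.0404300383153], [310.0347916516953, 209.13115183183578], [331.75186793495004, 211.87156727210802]]
0.104 [[217.47505331509802, 176.38719352084524], [239.04970171651178, 179.08615338294953], [311.31391261071417, 188.12631019298163], [333.0984157831597, 190.8515226082372]]
0.112 [[218.47141106678595, 155.32116538897276], [240.11261594230325, 158.00475561176015], [312.6008225113228, 166.9935639306579], [334.4531723684972, 169.70333691968315]]
tab top [[278. 332.]] foot [[272. 441.]]
```

```bash
python3 -m jog '[[0.2,0.14,0.5,0,0,-0.6],[0.2,0.14,1,0,0,-0.6],[0,0,1,0,0,0],[0,0,1,0,0,0],[0,0,0.5,0,0,0]]' 3.6
python3 - <<'E'
from h import *
from station import capture
need([.4745,-.299,.00],107)
c=capture('scene');crop(c,300,130,380,190,9,'pics/o2.png')
E
```

```text
time_s: 17.3
tcp_pos: [0.4742, -0.299, 0.0474]
ee_rot: [[0.296, -0.955, -0.003], [-0.955, -0.296, 0.001], [-0.002, 0.002, -1.0]]
wrist_force: [-1.0, 0.3, 0.2]
gripper_width: 0.408
tcp [ 0.4742 -0.299   0.0474] yaw 107.19 tilt [-0.0028  0.0012] F [-1.   0.3  0.2] w 35.5 t 17.3
shift cm [ 0.02 -0.04  4.74] turn z 0.19
```

View pics/o2.png

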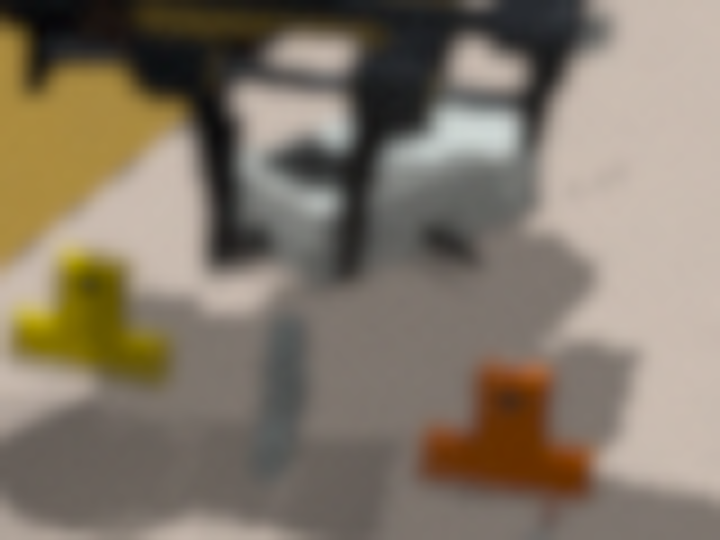

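Fingers straddle the tab (tips at x=222 and 350, tab at 288). Going down.

```bash
python3 -m jog '[[0,-0.02,1.2,0,0,0],[0,-0.02,1.2,0,0,0],[0,0,1,0,0,0],[0,0,0.6,0,0,0],[0,0,0.3,0,0,0]]'
python3 - <<'E'
from h import *
from station import capture
need([.4745,-.299,.00],107)
c=capture('scene');crop(c,300,130,380,190,9,'pics/p2.png')
E
```

```text
time_s: 17.77
tcp_pos: [0.4752, -0.2991, 0.0054]
ee_rot: [[0.296, -0.955, -0.002], [-0.955, -0.296, 0.0], [-0.001, 0.001, -1.0]]
wrist_force: [-0.4, -0.9, 0.5]
gripper_width: 0.411
tcp [ 0.4752 -0.2991  0.0054] yaw 107.24 tilt [-0.0017  0.0005] F [-0.4 -0.9  0.5] w 35.7 t 17.7667
shift cm [-0.03  0.07  0.54] turn z 0.24
```

View pics/p2.png

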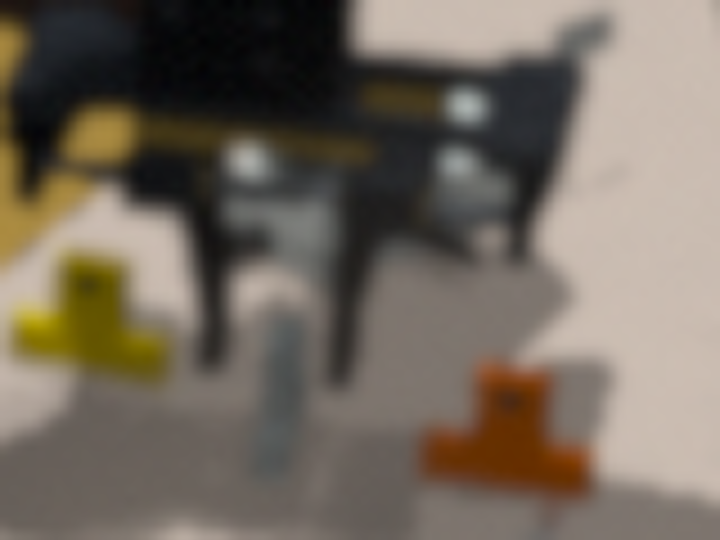

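```bash
python3 -m jog '[[0,0.08,0.2,0,0,0],[0,0,0.1,0,0,0],[0,0,0,0,0,0],[0,0,0,0,0,0],[0,0,0,0,0,0]]' 0.6
python3 -m jog '[[0,0,0,0,0,0],[0,0,0,0,0,0],[0,0,0,0,0,0],[0,0,0,0,0,0],[0,0,0,0,0,0]]'
python3 - <<'E'
from h import *
from station import capture
need([.4745,-.299,.00],107)
c=capture('scene');crop(c,300,130,380,190,9,'pics/q2.png')
E
```

```text
time_s: 18.23
tcp_pos: [0.4751, -0.2995, 0.0039]
ee_rot: [[0.296, -0.955, 0.001], [-0.955, -0.296, -0.0], [0.0, -0.0, -1.0]]
wrist_force: [1.3, -0.2, 0.3]
gripper_width: 0.131
time_s: 18.65
tcp_pos: [0.4752, -0.2995, 0.0038]
ee_rot: [[0.297, -0.955, 0.0], [-0.955, -0.297, -0.0], [0.0, -0.0, -1.0]]
wrist_force: [-0.4, 0.0, 3.9]
gripper_width: 0.137
tcp [ 0.4752 -0.2995  0.0038] yaw 107.25 tilt [ 0.0003 -0.0002] F [-0.4  0.   3.9] w 11.9 t 18.65
shift cm [-0.07  0.05  0.38] turn z 0.25
```

View pics/q2.png

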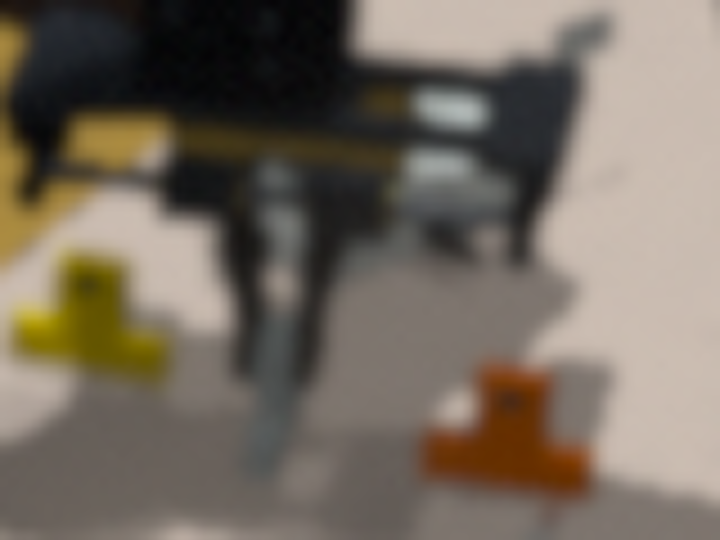

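```bash
python3 -m jog '[[0,0,-0.5,0,0,0],[0,0,-1.5,0,0,0],[0,0,-2,0,0,0],[0,0,-2.5,0,0,0],[0,0,-2.5,0,0,0]]'
python3 -c "
from h import *
need([.5252,.1398,.09],85.8)"
python3 -m jog '[[0,0,0,0,0,0],[0,0,0,0,0,0],[-1,-0.4,0,0,0,0],[-2,-0.9,0,0,0,0],[-3,-1.4,0,0,0,0]]'
python3 -m jog '[[-3.4,-1.5,0,0,0,0],[-3.4,-1.5,0,0,0,0],[-3.4,-1.5,0,0,0,0],[-3.4,-1.5,0,0,0,0],[-3.4,-1.5,0,0,0,0]]'
python3 - <<'E'
from h import *
from station import capture
need([.5252,.1398,.09],85.8)
c=capture('scene');crop(c,200,60,360,200,5,'pics/r2.png')
E
```

```text
time_s: 19.12
tcp_pos: [0.4741, -0.2991, 0.0935]
ee_rot: [[0.296, -0.955, -0.002], [-0.955, -0.296, 0.001], [-0.002, 0.002, -1.0]]
wrist_force: [0.2, -0.2, -0.4]
gripper_width: 0.137
tcp [ 0.4741 -0.2991  0.0935] yaw 107.22 tilt [-0.0022  0.0011] F [ 0.2 -0.2 -0.4] w 11.9 t 19.1167
shift cm [-40.41 -17.87   0.39] turn z 21.42
time_s: 19.53
tcp_pos: [0.4814, -0.2341, 0.0915]
ee_rot: [[0.293, -0.956, -0.004], [-0.956, -0.293, 0.001], [-0.002, 0.003, -1.0]]
wrist_force: [1.2, 0.5, -0.8]
gripper_width: 0.132
time_s: 19.95
tcp_pos: [0.5025, -0.0475, 0.0918]
ee_rot: [[0.296, -0.955, -0.004], [-0.955, -0.296, -0.0], [-0.001, 0.004, -1.0]]
wrist_force: [0.6, -0.4, -0.8]
gripper_width: 0.137
tcp [ 0.5025 -0.0475  0.0918] yaw 107.23 tilt [-0.0036 -0.0003] F [ 0.6 -0.4 -0.8] w 12.0 t 19.95
shift cm [-17.22  -7.71   0.17] turn z 21.43
```

View pics/r2.png

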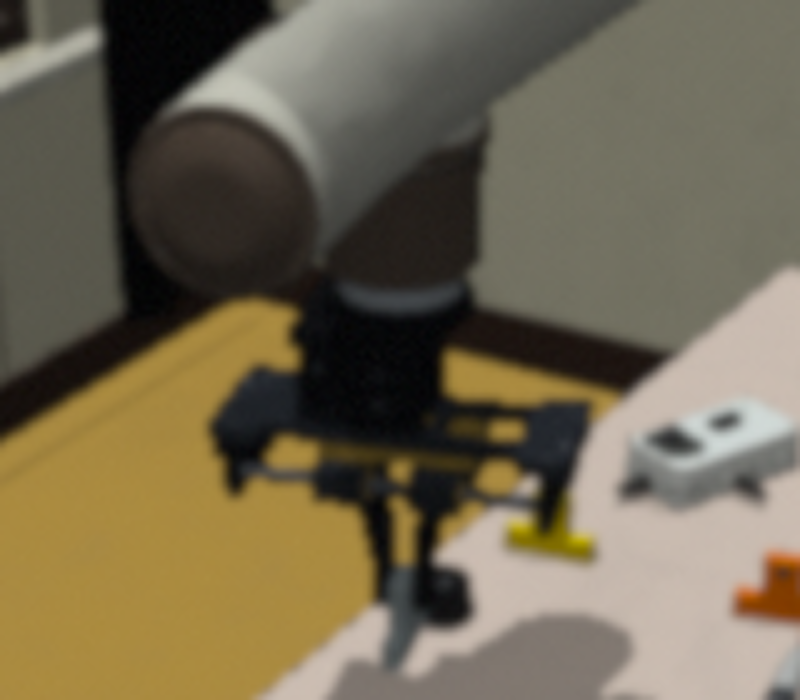

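```bash
python3 -m jog '[[-3.4,-1.5,0,0,0,0],[-3.4,-1.5,0,0,0,0],[-3.4,-1.5,0,0,0,0],[-3,-1.4,0,0,0,0],[-2,-0.9,0,0,0,0]]'
python3 -m jog '[[-1.3,-0.5,0,0,0,3],[-0.4,-0.1,0,0,0,7],[0,0,0,0,0,7],[0,0,0,0,0,4.4],[0,0,0,0,0,0]]'
python3 - <<'E'
from h import *
from station import capture
need([.5252,.1398,.05],85.8)
c=capture('scene');crop(c,190,140,310,260,5,'pics/s2.png')
c=capture('top');crop(c,160,130,300,230,5,'pics/s1.png')
E
```

```text
time_s: 20.42
tcp_pos: [0.5232, 0.1186, 0.0919]
ee_rot: [[0.298, -0.954, -0.002], [-0.954, -0.298, -0.001], [0.0, 0.002, -1.0]]
wrist_force: [1.0, -0.1, -1.3]
gripper_width: 0.135
time_s: 20.83
tcp_pos: [0.5235, 0.1338, 0.0916]
ee_rot: [[-0.073, -0.997, -0.004], [-0.997, 0.073, -0.002], [0.002, 0.004, -1.0]]
wrist_force: [-0.1, -0.7, -1.3]
gripper_width: 0.132
tcp [0.5235 0.1338 0.0916] yaw 85.79 tilt [-0.0037 -0.0015] F [-0.1 -0.7 -1.3] w 11.4 t 20.8333
shift cm [-0.62 -0.14  4.16] turn z -0.01
```

View pics/s2.png

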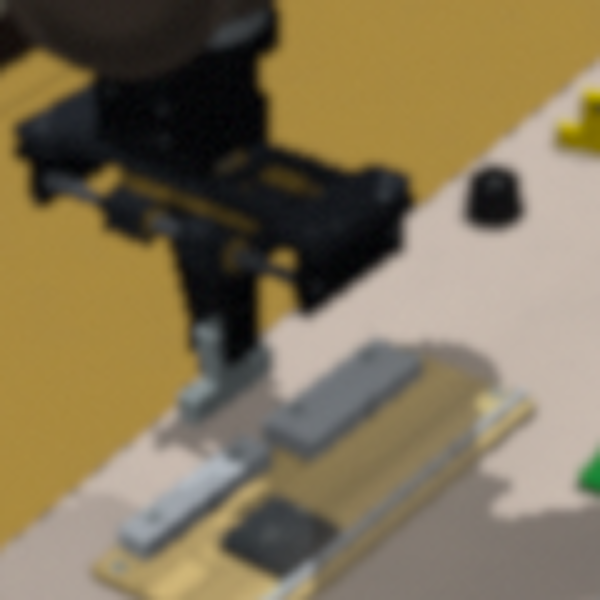

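View pics/s1.png

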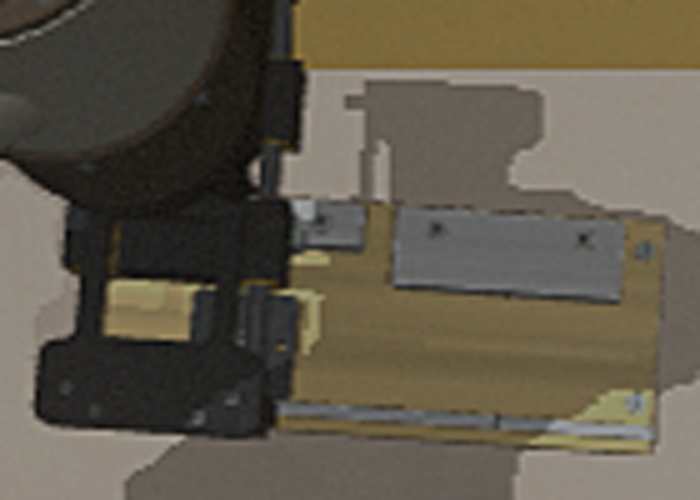

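```bash
python3 -m jog '[[-0.2,-0.05,0.5,0,0,0],[-0.2,-0.05,1,0,0,0],[-0.2,-0.04,1,0,0,0],[0,0,1,0,0,0],[0,0,1.0,0,0,0]]'
python3 - <<'E'
from h import *
from station import capture
need([.5252,.1398,.0138],85.8)
c=capture('scene');pickle.dump(c,open('t2.pkl','wb'));crop(c,200,180,280,260,8,'pics/t2.png')
c=capture('top');crop(c,160,150,300,230,5,'pics/t1.png')
E
```

```text
time_s: 21.35
tcp_pos: [0.5264, 0.1395, 0.0469]
ee_rot: [[-0.072, -0.997, -0.001], [-0.997, 0.072, -0.001], [0.001, 0.001, -1.0]]
wrist_force: [0.1, -0.2, -2.8]
gripper_width: 0.135
tcp [0.5264 0.1395 0.0469] yaw 85.85 tilt [-0.0013 -0.0006] F [ 0.1 -0.2 -2.8] w 11.8 t 21.35
shift cm [-0.02  0.12  3.31] turn z 0.05
```

View pics/t2.png

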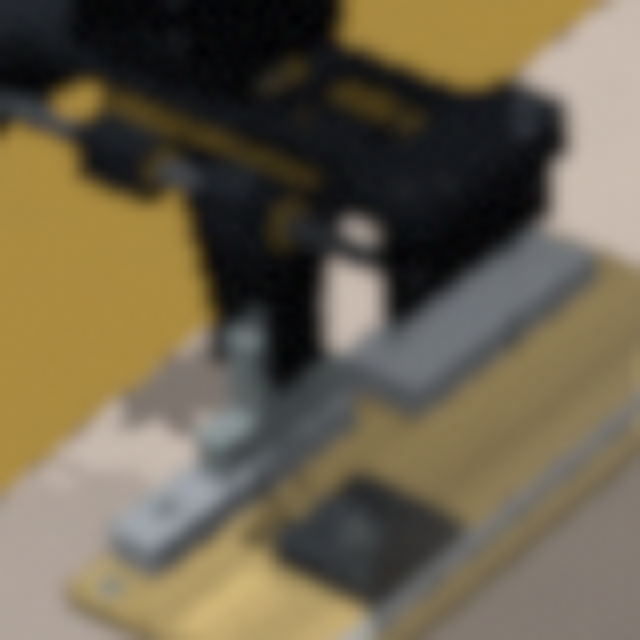

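View pics/t1.png

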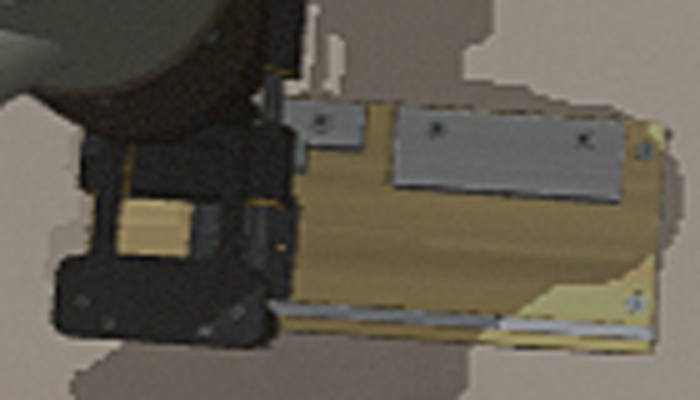

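```bash
python3 - <<'E'
from h import *
np.set_printoptions(precision=0,suppress=True)
c=pickle.load(open('t2.pkl','rb'))
t=np.array([.5264,.1395]);sy=np.array([.072,.997]);sx=np.array([.997,-.072])
f=lambda P:(proj(c,P)+.5-[200,180])*8
print('foot left-end  z.043 / .059',f([np.r_[t+sy*.031+sx*w,z] for z in(.043,.059) for w in(-.006,.006)]))
print('tab top left',f([np.r_[t+sy*.014+sx*w,.087] for w in(-.006,.006)]))
W=lambda x,y,z:np.r_[c0+x*X+y*Y,z]
print('stop front top corners L R', f([W(.0284,.1079,.024),W(.0284,.0079,.024)]), 'back L',f([W(.0484,.1079,.024)]))
print('plate top corners FL FR BR BL',f([W(-.0387,.0792,.019),W(-.0387,.0332,.019),W(.0055,.0332,.019),W(.0055,.0792,.019)]))
E
python3 - <<'E'
import sys;sys.path.insert(0,'.')
from h import *
c=pickle.load(open('t2.pkl','rb'))
crop(c,205,210,265,255,13,'pics/t3.png')
E
```

```text
foot left-end  z.043 / .059 [[222. 491.]
 [193. 477.]
 [218. 450.]
 [189. 437.]]
tab top left [[248. 351.]
 [219. 338.]]
stop front top corners L R [[146. 550.]
 [350. 396.]] back L [[ 99. 527.]]
plate top corners FL FR BR BL [[370. 595.]
 [462. 520.]
 [355. 470.]
 [262. 543.]]
```

View pics/t3.png

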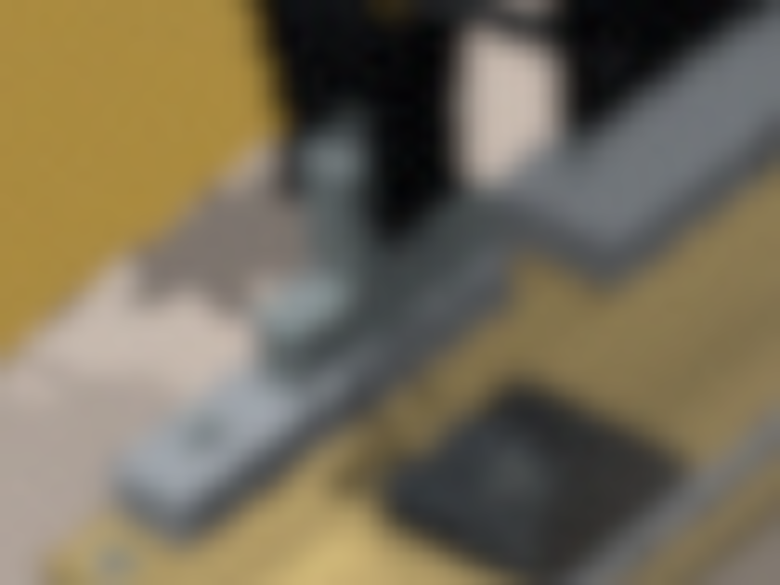

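```bash
python3 -m jog '[[0,0.12,0.5,0,0,0],[0,0,0.5,0,0,0],[0,0,0.5,0,0,0],[0,0,0,0,0,0],[0,0,0,0,0,0]]'
python3 -m jog '[[0,0,0.2,0,0,0],[0,0,0.2,0,0,0],[0,0,0,0,0,0],[0,0,0,0,0,0],[0,0,0,0,0,0]]'
python3 - <<'E'
from h import *
from station import capture
need([.5252,.1398,.0138],85.8)
c=capture('scene');pickle.dump(c,open('u2.pkl','wb'));crop(c,205,205,265,255,13,'pics/u2.png')
E
```

```text
time_s: 21.87
tcp_pos: [0.5256, 0.1396, 0.0333]
ee_rot: [[-0.073, -0.997, -0.0], [-0.997, 0.073, -0.0], [0.0, 0.0, -1.0]]
wrist_force: [0.2, 0.2, -1.5]
gripper_width: 0.133
time_s: 22.28
tcp_pos: [0.5258, 0.1398, 0.0296]
ee_rot: [[-0.072, -0.997, 0.0], [-0.997, 0.072, 0.0], [-0.0, -0.0, -1.0]]
wrist_force: [-0.6, -1.0, -0.8]
gripper_width: 0.135
tcp [0.5258 0.1398 0.0296] yaw 85.85 tilt [0.0002 0.0001] F [-0.6 -1.  -0.8] w 11.7 t 22.2833
shift cm [0.   0.06 1.58] turn z 0.05
```

View pics/u2.png

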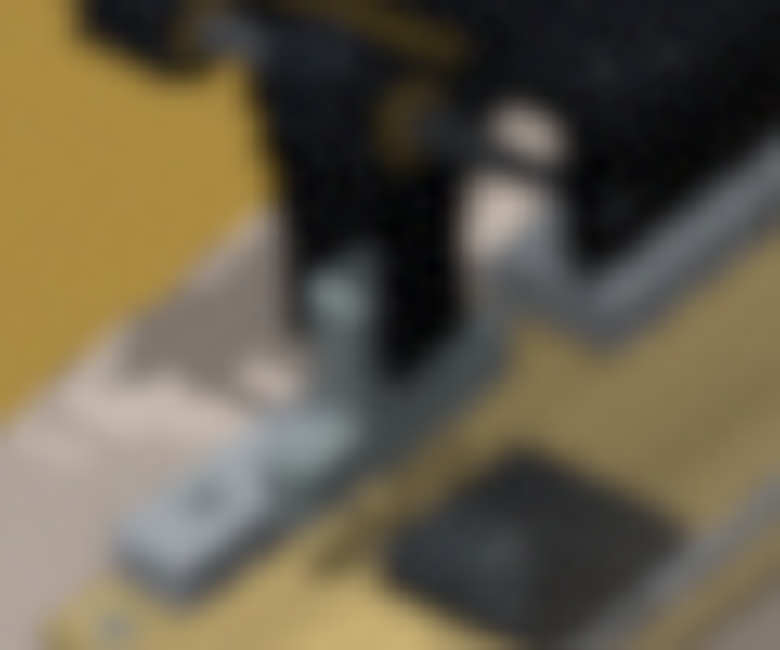

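Run:
```python
from h import *
c=pickle.load(open('u2.pkl','rb'))
for nm,uv in(('front-bottom-left',(302,508)),('front-bottom-right',(500,372))):
  for z in(.0258,.031):
    P=ray(c,np.array(uv)/13+[205,205]-.5-[.75,1.1],z)[0];print(nm,z,P,np.round([(P[:2]-c0)@X*1e3,(P[:2]-c0)@Y*1e3],1))
print('expected front bottom corners jig x ~', ((np.array([.5258,.1398])-c0)@X*1e3-6), ((np.array([.5258,.1398])-c0)@Y*1e3))
```

```text
front-bottom-left 0.0258 [0.53343376 0.1594816  0.0258    ] [23.6 78.2]
front-bottom-left 0.031 [0.52911672 0.1645899  0.031     ] [18.9 83. ]
front-bottom-right 0.0258 [0.52614044 0.10323402 0.0258    ] [20.4 21.6]
front-bottom-right 0.031 [0.52187271 0.10872256 0.031     ] [15.8 26.7]
expected front bottom corners jig x ~ 11.396710750624404 58.02994446886119
```

```bash
python3 -m jog '[[0,0.06,0.2,0,0,0],[0,0,0.2,0,0,0],[0,0,0,0,0,0],[0,0,0,0,0,0],[0,0,0,0,0,0]]'
python3 -m jog '[[0,0,0.2,0,0,0],[0,0,0.2,0,0,0],[0,0,0,0,0,0],[0,0,0,0,0,0],[0,0,0,0,0,0]]'
python3 - <<'E'
from h import *
from station import capture
need([.5252,.1398,.0138],85.8)
c=capture('scene');pickle.dump(c,open('v2.pkl','wb'));crop(c,205,205,265,255,13,'pics/v2.png')
c=capture('top');crop(c,170,150,270,230,7,'pics/v1.png')
E
```

```text
time_s: 22.75
tcp_pos: [0.5251, 0.1398, 0.0254]
ee_rot: [[-0.072, -0.997, -0.0], [-0.997, 0.072, -0.0], [0.0, 0.0, -1.0]]
wrist_force: [-0.4, -0.1, -1.9]
gripper_width: 0.137
time_s: 23.17
tcp_pos: [0.5251, 0.1398, 0.0214]
ee_rot: [[-0.073, -0.997, -0.0], [-0.997, 0.073, -0.0], [0.0, 0.0, -1.0]]
wrist_force: [0.2, 0.5, -0.8]
gripper_width: 0.136
tcp [0.5251 0.1398 0.0214] yaw 85.84 tilt [-0.     -0.0001] F [ 0.2  0.5 -0.8] w 11.9 t 23.1667
shift cm [-0.   -0.01  0.76] turn z 0.04
```

View pics/v2.png

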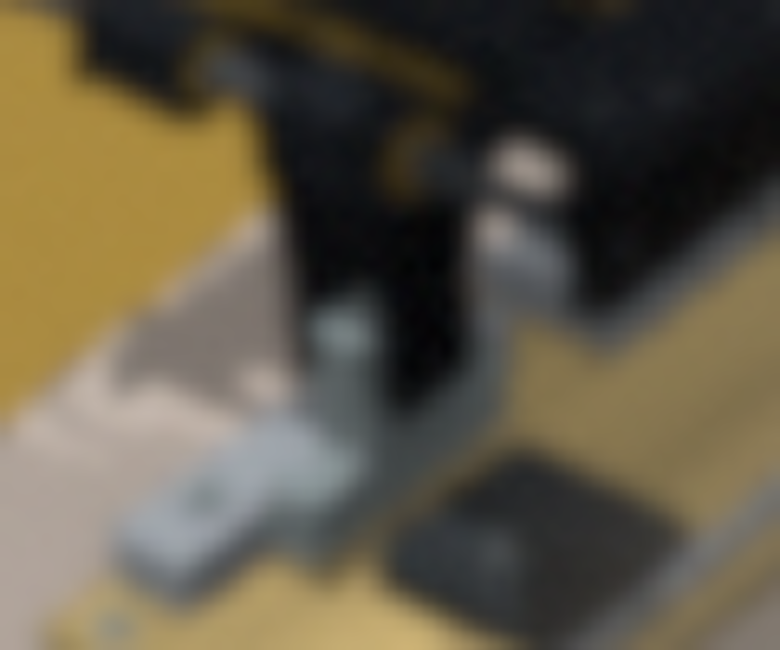

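View pics/v1.png

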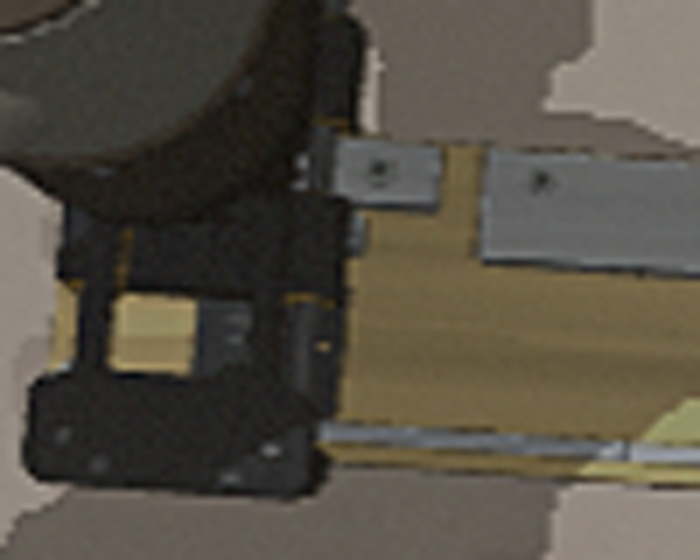

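The top view shows the foot's right end (px ~222,184) in front of the stop face, so the spacer is entering the gap. Continuing down by feel.

```bash
python3 -m jog '[[0,0,0.2,0,0,0],[0,0,0.2,0,0,0],[0,0,0,0,0,0],[0,0,0,0,0,0],[0,0,0,0,0,0]]'
python3 -m jog '[[0,0,0.1,0,0,0],[0,0,0.1,0,0,0],[0,0,0,0,0,0],[0,0,0,0,0,0],[0,0,0,0,0,0]]'
python3 -m jog '[[0,0,0.1,0,0,0],[0,0,0.1,0,0,0],[0,0,0,0,0,0],[0,0,0,0,0,0],[0,0,0,0,0,0]]'
```

```text
time_s: 23.68
tcp_pos: [0.5251, 0.1398, 0.0174]
ee_rot: [[-0.072, -0.997, -0.0], [-0.997, 0.072, -0.0], [0.0, 0.0, -1.0]]
wrist_force: [0.6, -0.0, -1.1]
gripper_width: 0.134
time_s: 24.1
tcp_pos: [0.5251, 0.1398, 0.0155]
ee_rot: [[-0.072, -0.997, -0.0], [-0.997, 0.072, -0.0], [0.0, 0.0, -1.0]]
wrist_force: [-1.1, 0.3, -1.6]
gripper_width: 0.131
time_s: 24.52
tcp_pos: [0.5253, 0.1398, 0.0139]
ee_rot: [[-0.072, -0.997, 0.001], [-0.997, 0.072, 0.0], [-0.0, -0.001, -1.0]]
wrist_force: [-0.5, 0.5, 3.4]
gripper_width: 0.135
```

Contact came at TCP z 0.0139, against 0.0138 expected for a foot on the bed. Releasing.

```bash
python3 -m jog '[[0,0,0,0,0,0],[0,0,0,0,0,0],[0,0,0,0,0,0],[0,0,0,0,0,0],[0,0,0,0,0,0]]' 3.2
python3 -m jog '[[0,0,-0.5,0,0,0],[0,0,-1.5,0,0,0],[0,0,-3,0,0,0],[0,0,-3,0,0,0],[0,0,-2.5,0,0,0]]'
python3 -m jog '[[4,0,0,0,0,7],[4,0,0,0,0,7],[4,0,0,0,0,7],[3.5,0,0,0,0,7],[0,0,0,0,0,7]]' 6.0
python3 - <<'E'
from h import *
from station import capture
need([.5252,.1398,.0138],175.8)
c=capture('scene');pickle.dump(c,open('w2.pkl','wb'));crop(c,205,195,265,255,12,'pics/w2.png')
c=capture('top');pickle.dump(c,open('w1.pkl','wb'));crop(c,170,150,270,230,7,'pics/w1.png')
E
```

```text
time_s: 24.93
tcp_pos: [0.5251, 0.1398, 0.0133]
ee_rot: [[-0.073, -0.997, -0.0], [-0.997, 0.073, -0.0], [0.0, 0.0, -1.0]]
wrist_force: [0.6, 0.3, 0.5]
gripper_width: 0.35
time_s: 25.35
tcp_pos: [0.5255, 0.1399, 0.1207]
ee_rot: [[-0.072, -0.997, 0.001], [-0.997, 0.072, 0.0], [-0.0, -0.001, -1.0]]
wrist_force: [0.9, 0.4, 0.2]
gripper_width: 0.37
time_s: 25.77
tcp_pos: [0.4833, -0.0131, 0.1185]
ee_rot: [[-0.64, -0.768, -0.003], [-0.768, 0.64, -0.0], [0.002, 0.002, -1.0]]
wrist_force: [-0.4, 0.9, -0.8]
gripper_width: 0.64
tcp [ 0.4833 -0.0131  0.1185] yaw 50.2 tilt [-0.0031 -0.0003] F [-0.4  0.9 -0.8] w 55.6 t 25.7667
shift cm [-14.45   6.55  10.46] turn z -125.6
```

View pics/w2.png

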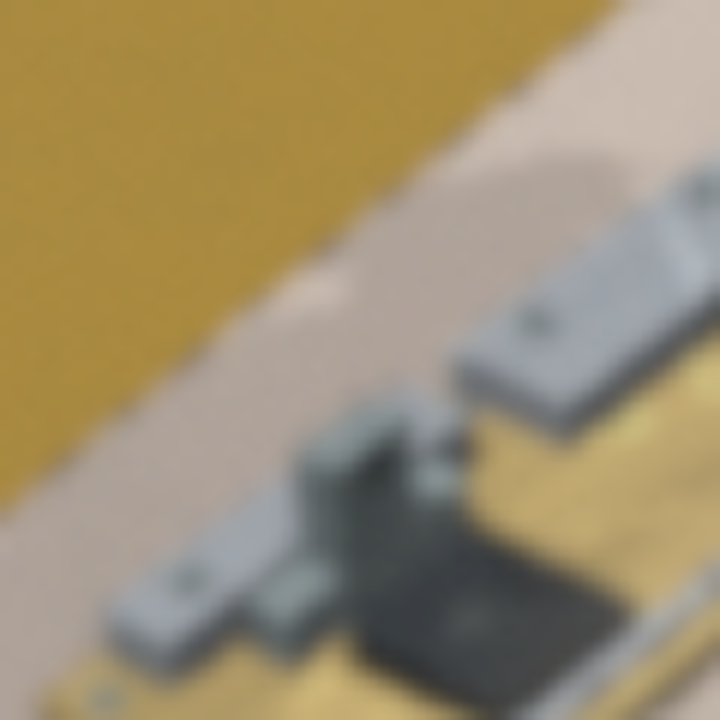

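View pics/w1.png

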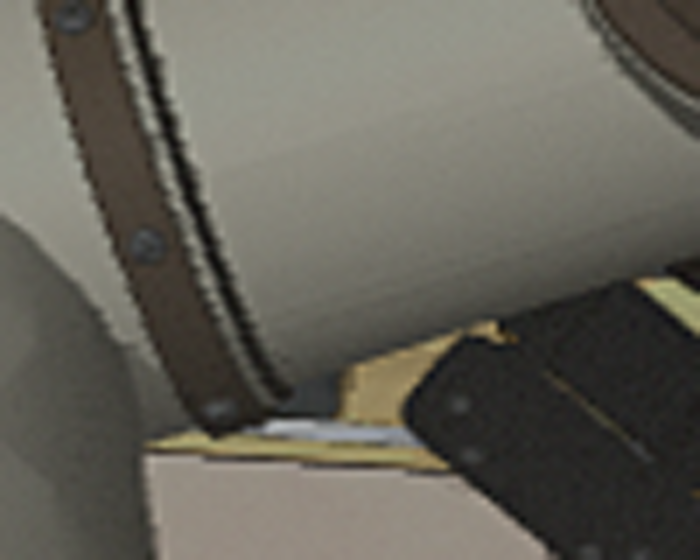

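The scene view shows the spacer standing upright in the gap: tab at crop (350,430–560), foot end at (290,610), plate in front at (470,620). I'll clear the arm to measure from the top.

```bash
python3 -m jog '[[3,2.4,0,0,0,0],[3,2.4,0,0,0,0],[2,1.6,0,0,0,7],[0,0,0,0,0,7],[0,0,0,0,0,7]]'
python3 -m jog '[[0,0,0,0,0,7],[0,0,0,0,0,7],[0,0,0,0,0,7],[0,0,0,0,0,7],[0,0,0,0,0,5.4]]'
python3 - <<'E'
from h import *
from station import capture
need([.4830,.1417,.06],-4.2)
c=capture('top');pickle.dump(c,open('x1.pkl','wb'));crop(c,170,155,300,225,6,'pics/x1.png')
try: plate(c)
except Exception as e: print(e)
E
```

```text
time_s: 26.28
tcp_pos: [0.3864, -0.0302, 0.1191]
ee_rot: [[-0.868, -0.497, 0.001], [-0.497, 0.868, 0.0], [-0.002, -0.0, -1.0]]
wrist_force: [0.6, -0.0, -0.3]
gripper_width: 0.694
time_s: 26.7
tcp_pos: [0.3878, -0.0297, 0.1189]
ee_rot: [[-0.998, 0.062, 0.001], [0.062, 0.998, 0.0], [-0.001, 0.0, -1.0]]
wrist_force: [0.1, -0.0, 0.1]
gripper_width: 0.69
tcp [ 0.3878 -0.0297  0.1189] yaw -3.58 tilt [0.0011 0.0003] F [ 0.1 -0.   0.1] w 60.0 t 26.7
shift cm [-8.42 17.7   5.9 ] turn z 0.62
plate [0.4909354  0.14046661] [47.97884521 47.59772949] 85.82575225830078 jig [-17.4  56.1]
```

View pics/x1.png

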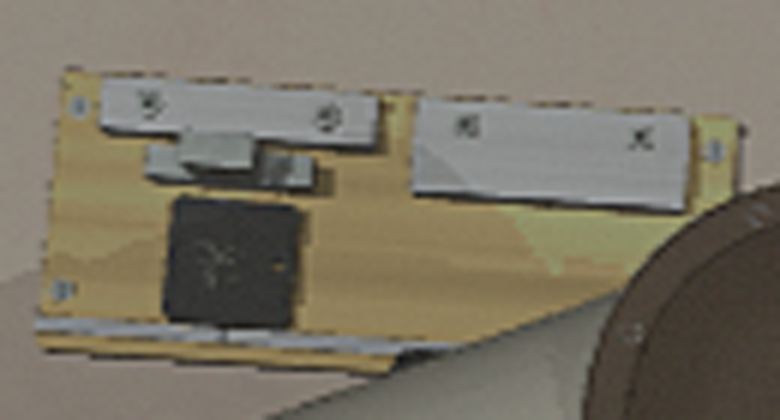

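Run:
```python
from h import *
c=pickle.load(open('x1.pkl','rb'))
J=lambda P:np.round([[(p[:2]-c0)@X*1e3,(p[:2]-c0)@Y*1e3] for p in P],1)
q=lambda L:np.array(L)/6+[169.58,154.58]
print('foot front-top edge L,R',J(ray(c,q([(147,178),(312,187)]),.026)))
print('tab top TL TR BR BL',J(ray(c,q([(183,130),(257,138),(253,168),(180,160)]),.054)))
print('plate back edge',J(ray(c,q([(176,195),(302,205)]),.019)))
g=c['frame'][172:192,190:226,::-1];cv2.imwrite('pics/x1b.png',cv2.resize(g,None,fx=20,fy=20,interpolation=cv2.INTER_NEAREST))
```

```text
foot front-top edge L,R [[10.7 88.2]
 [11.7 28.9]]
tab top TL TR BR BL [[23.6 71.7]
 [22.6 45.8]
 [11.9 46.3]
 [12.9 71.8]]
plate back edge [[ 6.5 78.6]
 [ 6.1 32.9]]
```

View pics/x1b.png

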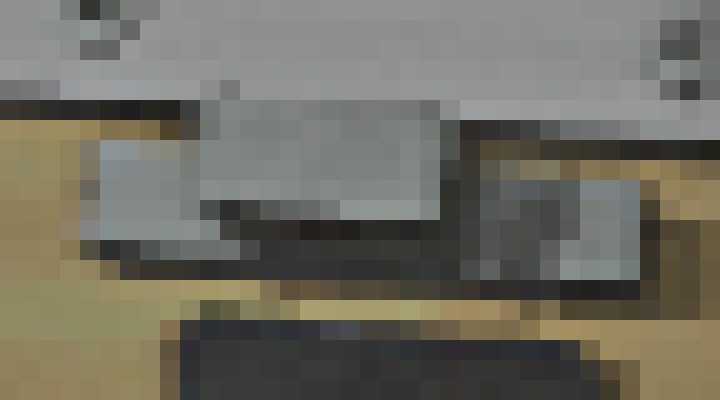

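```bash
python3 -m jog '[[-1.8,3.6,0,0,0,0.6],[-1.8,3.6,0,0,0,0],[-1.8,3.6,0,0,0,0],[-1.8,3.6,0,0,0,0],[-1.4,2.6,0,0,0,0]]' 6.0
python3 -c "
from h import *
need([.4845,.1422,.02],-4.2)"
```

```text
time_s: 27.17
tcp_pos: [0.4867, 0.1366, 0.1188]
ee_rot: [[-0.998, 0.065, 0.002], [0.065, 0.998, 0.001], [-0.002, 0.001, -1.0]]
wrist_force: [0.4, 0.7, 1.1]
gripper_width: 0.691
tcp [0.4867 0.1366 0.1188] yaw -3.7 tilt [0.002  0.0008] F [0.4 0.7 1.1] w 60.1 t 27.1667
shift cm [0.28 0.53 9.88] turn z 0.5
```

```bash
python3 -m jog '[[0,0,0,0,0,0],[0,0,1.5,0,0,0],[0,0,2.5,0,0,0],[0,0,2.5,0,0,0],[0,0,1.0,0,0,0]]'
python3 -c "
from h import *
need([.4845,.1422,-.0085],-4.2)"
```

```text
time_s: 27.58
tcp_pos: [0.4828, 0.1325, 0.0407]
ee_rot: [[-0.998, 0.067, -0.004], [0.067, 0.998, -0.002], [0.004, -0.002, -1.0]]
wrist_force: [0.1, -1.0, -1.1]
gripper_width: 0.69
tcp [0.4828 0.1325 0.0407] yaw -3.87 tilt [-0.0043 -0.002 ] F [ 0.1 -1.  -1.1] w 60.1 t 27.5833
shift cm [-0.12  0.99  4.91] turn z 0.33
```

```bash
python3 -m jog '[[-0.1,0.5,0,0,0,0.35],[0,0.4,0.5,0,0,0],[0,0,0.5,0,0,0],[0,0,0.5,0,0,0],[0,0,0,0,0,0]]'
python3 - <<'E'
from h import *
from station import capture
need([.4845,.1422,-.0085],-4.2)
c=capture('scene');crop(c,200,195,270,265,9,'pics/y2.png')
E
```

```text
time_s: 28.0
tcp_pos: [0.4861, 0.1419, 0.0281]
ee_rot: [[-0.997, 0.078, -0.001], [0.078, 0.997, -0.0], [0.001, -0.0, -1.0]]
wrist_force: [-0.3, -0.6, -0.3]
gripper_width: 0.689
tcp [0.4861 0.1419 0.0281] yaw -4.46 tilt [-0.0006 -0.0001] F [-0.3 -0.6 -0.3] w 59.9 t 28.0
shift cm [0.16 0.02 3.66] turn z -0.26
```

View pics/y2.png

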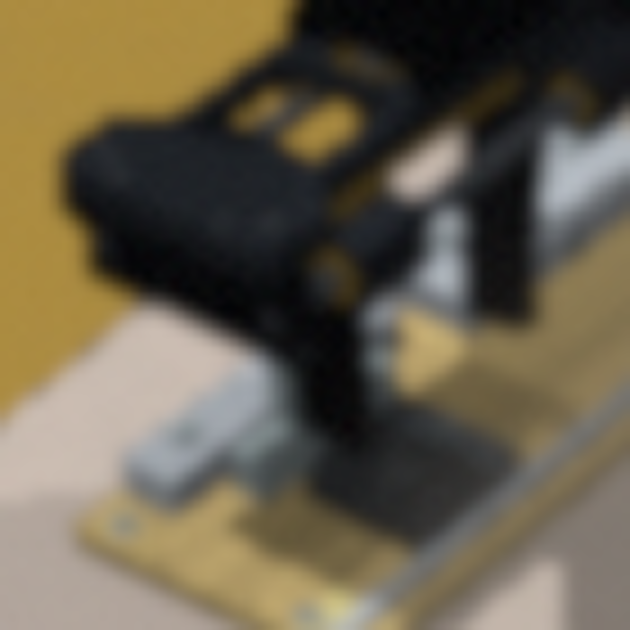

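```bash
python3 -m jog '[[0.08,0.02,0.8,0,0,-0.2],[0.08,0,0.8,0,0,0],[0,0,0.7,0,0,0],[0,0,0.4,0,0,0],[0,0,0.3,0,0,0]]'
python3 - <<'E'
from h import *
from station import capture
need([.4845,.1422,-.0085],-4.2)
c=capture('scene');crop(c,200,195,270,265,9,'pics/z2.png')
E
```

```text
time_s: 28.47
tcp_pos: [0.4844, 0.1418, -0.0025]
ee_rot: [[-0.997, 0.075, -0.001], [0.075, 0.997, -0.001], [0.001, -0.001, -1.0]]
wrist_force: [-0.6, 0.4, -1.0]
gripper_width: 0.689
tcp [ 0.4844  0.1418 -0.0025] yaw -4.31 tilt [-0.0012 -0.0008] F [-0.6  0.4 -1. ] w 60.0 t 28.4667
shift cm [-0.01  0.04  0.6 ] turn z -0.11
```

View pics/z2.png

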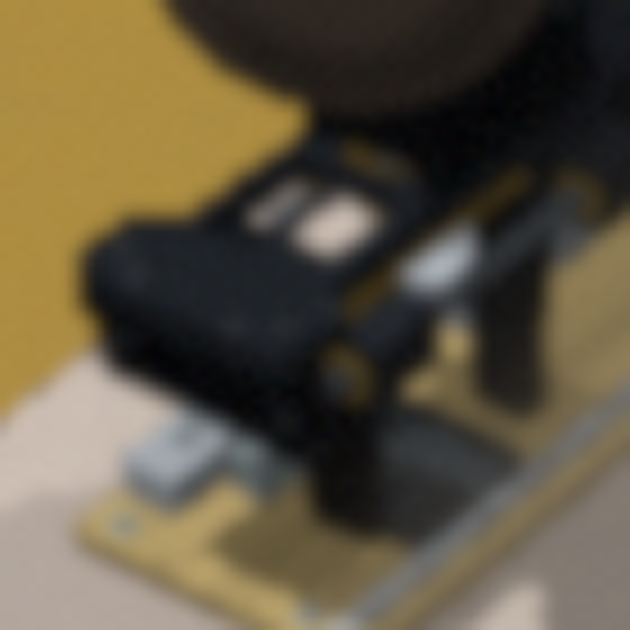

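```bash
python3 -m jog '[[0,0.02,0.15,0,0,0],[0,0,0.15,0,0,0],[0,0,0.15,0,0,0],[0,0,0.1,0,0,0],[0,0,0,0,0,0]]'
python3 -m jog '[[0,0,0.1,0,0,0],[0,0,0,0,0,0],[0,0,0,0,0,0],[0,0,0,0,0,0],[0,0,0,0,0,0]]' 5.2
python3 -m jog '[[0,0,0,0,0,0],[0,0,0,0,0,0],[0,0,0,0,0,0],[0,0,0,0,0,0],[0,0,0,0,0,0]]' 4.0
python3 - <<'E'
from h import *
from station import capture
need([.4845,.1422,-.0085],-4.2)
c=capture('scene');crop(c,200,195,270,265,9,'pics/A2.png')
c=capture('top');crop(c,160,150,300,230,5,'pics/A1.png')
E
```

```text
time_s: 28.93
tcp_pos: [0.4848, 0.1423, -0.0071]
ee_rot: [[-0.997, 0.075, -0.0], [0.075, 0.997, 0.0], [0.0, 0.0, -1.0]]
wrist_force: [0.3, 0.2, 0.3]
gripper_width: 0.69
time_s: 29.35
tcp_pos: [0.4848, 0.1423, -0.0079]
ee_rot: [[-0.997, 0.075, 0.0], [0.075, 0.997, 0.0], [-0.0, 0.0, -1.0]]
wrist_force: [0.8, 0.1, -0.8]
gripper_width: 0.6
time_s: 29.77
tcp_pos: [0.4848, 0.1423, -0.008]
ee_rot: [[-0.997, 0.075, 0.0], [0.075, 0.997, 0.0], [-0.0, 0.0, -1.0]]
wrist_force: [-0.1, 0.2, 0.3]
gripper_width: 0.517
tcp [ 0.4848  0.1423 -0.008 ] yaw -4.31 tilt [0. 0.] F [-0.1  0.2  0.3] w 45.0 t 29.7667
shift cm [ 0.03 -0.01  0.05] turn z -0.11
```

View pics/A2.png

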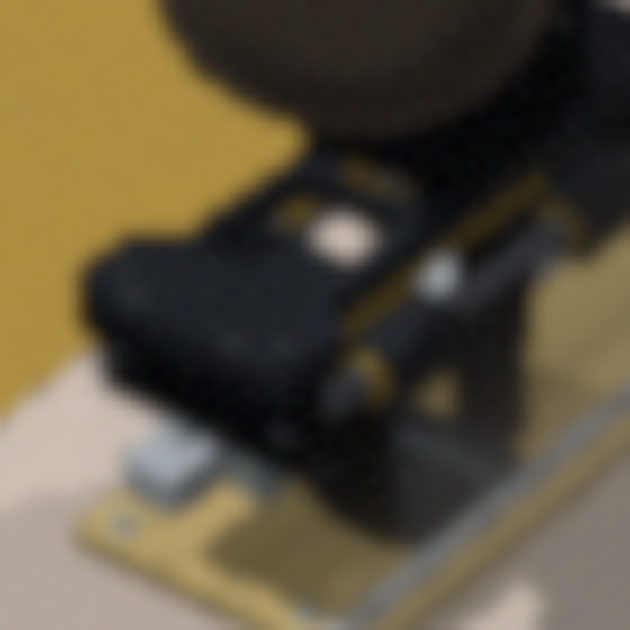

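View pics/A1.png

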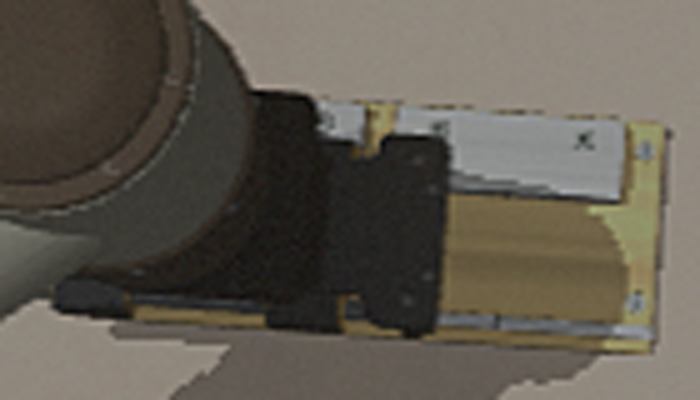

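```bash
python3 -m jog '[[0,0.09,0,0,0,-0.2],[0,0.09,0,0,0,0],[-0.1,0,0,0,0,0],[-0.2,0,0,0,0,0],[-0.2,0,0,0,0,0]]'
python3 -m jog '[[-0.1,0,0,0,0,0],[-0.1,0,0,0,0,0],[0,0,0,0,0,0],[0,0,0,0,0,0],[0,0,0,0,0,0]]'
python3 -c "
from h import *
need([.4845,.1422,-.008],-4.1)"
```

```text
time_s: 30.28
tcp_pos: [0.4899, 0.1438, -0.008]
ee_rot: [[-0.997, 0.072, -0.0], [0.072, 0.997, -0.0], [0.0, -0.0, -1.0]]
wrist_force: [-0.7, 0.5, 1.8]
gripper_width: 0.517
time_s: 30.7
tcp_pos: [0.4917, 0.1434, -0.008]
ee_rot: [[-0.997, 0.072, -0.0], [0.072, 0.997, -0.0], [0.0, -0.0, -1.0]]
wrist_force: [-2.8, -0.5, 3.6]
gripper_width: 0.519
tcp [ 0.4917  0.1434 -0.008 ] yaw -4.11 tilt [-0.0003 -0.0002] F [-2.8 -0.5  3.6] w 45.2 t 30.7
shift cm [ 0.71 -0.17 -0.  ] turn z -0.01
```

```bash
python3 -m jog '[[-0.1,0,0,0,0,0],[-0.1,0,0,0,0,0],[0,0,0,0,0,0],[0,0,0,0,0,0],[0,0,0,0,0,0]]'
python3 - <<'E'
from h import *
from station import capture
need([.4845,.1422,-.008],-4.1)
c=capture('scene');crop(c,200,195,270,265,9,'pics/B2.png')
c=capture('top');crop(c,160,150,300,230,5,'pics/B1.png')
E
```

```text
time_s: 31.12
tcp_pos: [0.4939, 0.1433, -0.008]
ee_rot: [[-0.997, 0.072, -0.0], [0.072, 0.997, -0.0], [0.0, -0.0, -1.0]]
wrist_force: [-4.7, 0.6, 3.7]
gripper_width: 0.518
tcp [ 0.4939  0.1433 -0.008 ] yaw -4.11 tilt [-0.0001 -0.0002] F [-4.7  0.6  3.7] w 45.1 t 31.1167
shift cm [ 0.93 -0.18 -0.  ] turn z -0.01
```

View pics/B2.png

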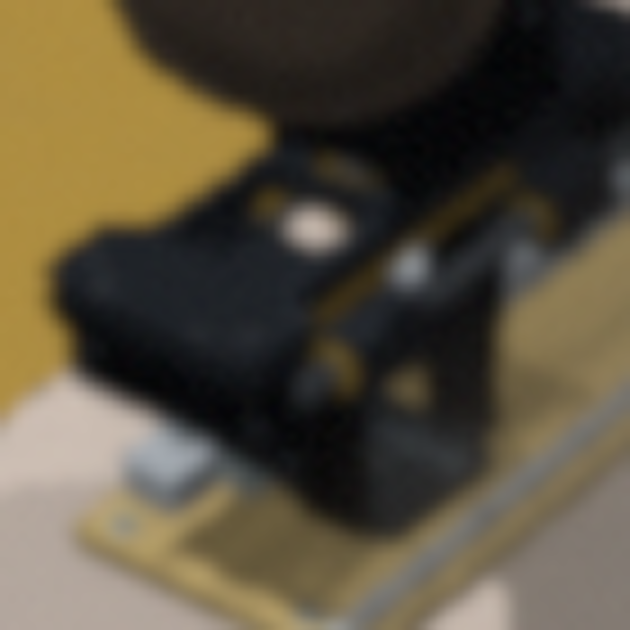

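View pics/B1.png

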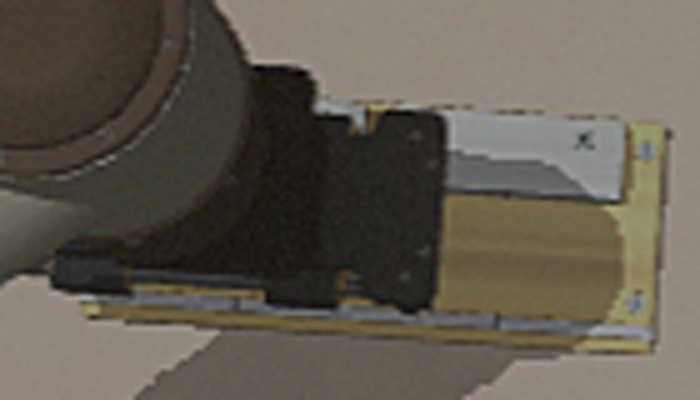

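```bash
python3 -m jog '[[-0.1,0,0,0,0,0],[0,0,0,0,0,0],[0,0,0,0,0,0],[0,0,0,0,0,0],[0,0,0,0,0,0]]'
python3 -m jog '[[-0.1,0,0,0,0,0],[0,0,0,0,0,0],[0,0,0,0,0,0],[0,0,0,0,0,0],[0,0,0,0,0,0]]'
```

```text
time_s: 31.63
tcp_pos: [0.4944, 0.1432, -0.008]
ee_rot: [[-0.997, 0.072, -0.001], [0.072, 0.997, -0.0], [0.001, -0.0, -1.0]]
wrist_force: [-4.4, -0.2, 4.9]
gripper_width: 0.518
time_s: 32.05
tcp_pos: [0.4945, 0.1431, -0.008]
ee_rot: [[-0.997, 0.072, -0.003], [0.072, 0.997, -0.001], [0.002, -0.001, -1.0]]
wrist_force: [-6.3, 1.6, 7.2]
gripper_width: 0.519
```

```bash
python3 -m jog '[[-0.1,0,0,0,0,0],[0,0,0,0,0,0],[0,0,0,0,0,0],[0,0,0,0,0,0],[0,0,0,0,0,0]]'
python3 -m jog '[[-0.1,0,0,0,0,0],[0,0,0,0,0,0],[0,0,0,0,0,0],[0,0,0,0,0,0],[0,0,0,0,0,0]]'
python3 - <<'E'
from h import *
from station import capture,sense
need([.4845,.1422,-.008],-4.1);print(sense()['moment'])
c=capture('scene');pickle.dump(c,open('C2.pkl','wb'));crop(c,200,195,270,265,9,'pics/C2.png')
c=capture('top');pickle.dump(c,open('C1.pkl','wb'));crop(c,160,150,300,230,5,'pics/C1.png');cv2.imwrite('pics/C1f.png',c['frame'][:,:,::-1])
E
```

```text
time_s: 32.47
tcp_pos: [0.4945, 0.143, -0.008]
ee_rot: [[-0.997, 0.072, -0.004], [0.072, 0.997, -0.001], [0.004, -0.001, -1.0]]
wrist_force: [-10.4, 3.6, 10.1]
gripper_width: 0.518
time_s: 32.88
tcp_pos: [0.4946, 0.1429, -0.0081]
ee_rot: [[-0.997, 0.072, -0.006], [0.072, 0.997, -0.002], [0.006, -0.002, -1.0]]
wrist_force: [-12.7, 4.7, 11.1]
gripper_width: 0.518
tcp [ 0.4946  0.1429 -0.0081] yaw -4.11 tilt [-0.0057 -0.0015] F [-12.7   4.7  11.1] w 45.1 t 32.8833
shift cm [ 1.   -0.14  0.  ] turn z -0.01
[1.49908723 3.8603067  0.12276104]
```

View pics/C2.png

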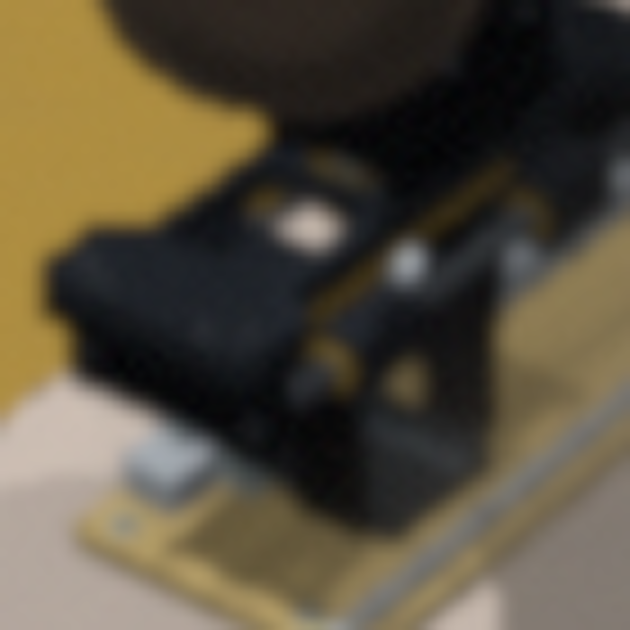

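View pics/C1f.png

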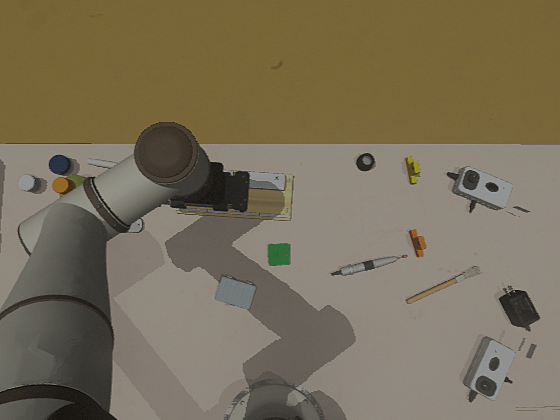

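```bash
python3 -m jog '[[0,0,0,0,-0.2,0],[0,0,0,0,-0.2,0],[0,0,0,0,0,0],[0,0,0,0,0,0],[0,0,0,0,0,0]]'
python3 -m jog '[[0,0,0,0,0,0],[0,0,0,0,0,0],[0,0,0,0,0,0],[0,0,0,0,0,0],[0,0,0,0,0,0]]'
python3 -c "
from h import *
need([.4845,.1422,-.008],-4.1)
from station import sense;print(sense()['moment'])"
```

```text
time_s: 33.4
tcp_pos: [0.4948, 0.1429, -0.0081]
ee_rot: [[-0.997, 0.072, 0.002], [0.072, 0.997, -0.002], [-0.002, -0.002, -1.0]]
wrist_force: [-12.8, 3.9, 11.0]
gripper_width: 0.521
time_s: 33.82
tcp_pos: [0.4948, 0.1429, -0.0081]
ee_rot: [[-0.997, 0.072, 0.002], [0.072, 0.997, -0.002], [-0.002, -0.002, -1.0]]
wrist_force: [-12.7, 4.2, 11.7]
gripper_width: 0.514
tcp [ 0.4948  0.1429 -0.0081] yaw -4.11 tilt [ 0.0016 -0.002 ] F [-12.7   4.2  11.7] w 44.8 t 33.8167
shift cm [ 1.02 -0.14 -0.01] turn z -0.01
[1.36636919 3.76800676 0.17298565]
```

```bash
python3 -m jog '[[0,0,-0.05,0,0,0],[0,0,-0.05,0,0,0],[-0.1,0,0,0,0,0],[0,0,0,0,0,0],[0,0,0,0,0,0]]'
python3 - <<'E'
from h import *
from station import sense,capture
need([.4845,.1422,-.008],-4.1);print(sense()['moment'])
c=capture('scene');pickle.dump(c,open('D2.pkl','wb'))
g=cv2.convertScaleAbs(c['frame'][215:260,205:265,::-1],alpha=2.0);cv2.imwrite('pics/D2.png',cv2.resize(g,None,fx=13,fy=13,interpolation=cv2.INTER_CUBIC))
E
```

```text
time_s: 34.23
tcp_pos: [0.4948, 0.1427, -0.008]
ee_rot: [[-0.997, 0.072, -0.0], [0.072, 0.997, -0.002], [0.0, -0.003, -1.0]]
wrist_force: [-12.1, 6.9, 6.3]
gripper_width: 0.521
tcp [ 0.4948  0.1427 -0.008 ] yaw -4.1 tilt [-0.0003 -0.0025] F [-12.1   6.9   6.3] w 45.4 t 34.2333
shift cm [ 1.02 -0.13 -0.  ] turn z -0.0
[1.92207297 3.89893707 0.3535227 ]
```

View pics/D2.png

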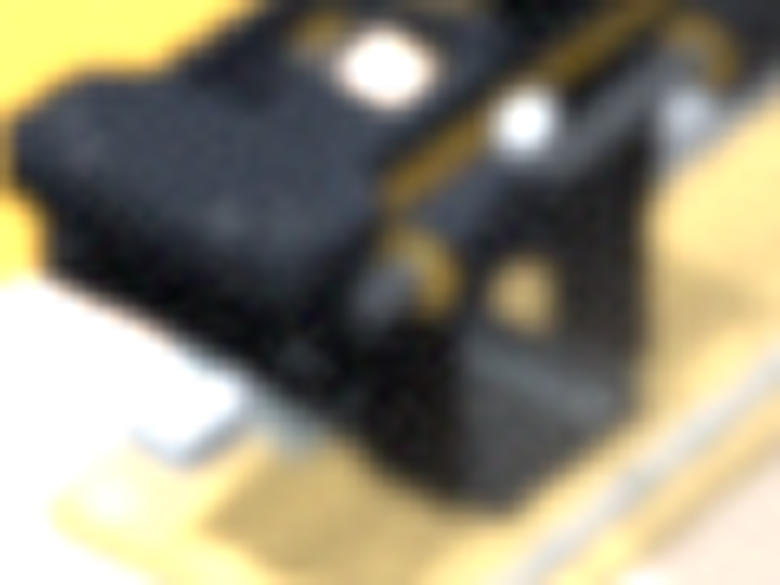

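Run:
```python
from h import *
c=pickle.load(open('D2.pkl','rb'))
W=lambda x,y,z:np.r_[c0+x*X+y*Y,z]
f=lambda P:((proj(c,P)+.5-[205,215]+[.75,1.1])*13).round().tolist()
print('tab top',f([W(.016,.0715,.054),W(.016,.0455,.054),W(.028,.0455,.054),W(.028,.0715,.054)]))
print('tab base front',f([W(.016,.0715,.026),W(.016,.0455,.026)]))
print('foot L/R end front top',f([W(.016,.0885,.026),W(.016,.0285,.026)]), 'bottom',f([W(.016,.0885,.010)]))
print('plate back top L R',f([W(.016,.081,.019),W(.016,.035,.019)]),'front',f([W(-.030,.081,.019),W(-.030,.035,.019)]))
P=ray(c,np.array([525,290])/13+[205,215]-.5-[.75,1.1],.010)[0];print('window',(P[:2]-c0)@X,(P[:2]-c0)@Y)
P=ray(c,np.array([525,120])/13+[205,215]-.5-[.75,1.1],.024)[0];print('white',(P[:2]-c0)@X,(P[:2]-c0)@Y)
```

```text
tab top [[344.0, 260.0], [432.0, 195.0], [385.0, 174.0], [298.0, 238.0]]
tab base front [[354.0, 374.0], [440.0, 308.0]]
foot L/R end front top [[296.0, 418.0], [495.0, 266.0]] bottom [[302.0, 482.0]]
plate back top L R [[324.0, 426.0], [476.0, 310.0]] front [[505.0, 513.0], [655.0, 392.0]]
window 0.019982444905557454 0.015455355010546993
white 0.04483904870237705 -0.01562321726976418
```

```bash
python3 -m jog '[[0,0.07,0,0,0,0],[0,0.07,0,0,0,0],[0,0,0,0,0,0],[0,0,0,0,0,0],[0,0,0,0,0,0]]'
python3 -m jog '[[0,0,0,0,0,0],[0,0,0,0,0,0],[0,0,0,0,0,0],[0,0,0,0,0,0],[0,0,0,0,0,0]]'
python3 -c "
from h import *
need([.4845,.1422,-.008],-4.1)
from station import sense;s=sense();print(s['moment'],s['joint_velocities'])"
```

```text
time_s: 34.7
tcp_pos: [0.4947, 0.1428, -0.008]
ee_rot: [[-0.997, 0.072, -0.001], [0.072, 0.997, -0.004], [0.001, -0.004, -1.0]]
wrist_force: [-11.2, 1.6, 7.4]
gripper_width: 0.519
time_s: 35.12
tcp_pos: [0.4947, 0.1428, -0.008]
ee_rot: [[-0.997, 0.072, -0.001], [0.072, 0.997, -0.004], [0.001, -0.004, -1.0]]
wrist_force: [-11.5, 1.1, 7.9]
gripper_width: 0.517
tcp [ 0.4947  0.1428 -0.008 ] yaw -4.12 tilt [-0.0012 -0.0042] F [-11.5   1.1   7.9] w 45.0 t 35.1167
shift cm [ 1.01 -0.14  0.  ] turn z -0.02
[0.48667315 3.28920109 0.26407986] [-0.05597844  0.01498179 -0.03335725  0.03522938 -0.06275097  0.10403016]
```

```bash
python3 -c "
from station import finish_job,sense
print(finish_job()); print(sense()['time_s'],sense()['wrist_force'])"
```

```text
the job is handed in; nothing more can be done
None
the job is handed in; nothing more can be done
```

The job is done and handed in at about 35 s, with the gripper still holding the plate pressed against the spacer.

**What I did:**
- I gripped the dark plate across its width and slid it along the bed to the set-back stop.
- I placed the grey steel spacer upright in the gap. It touched down at TCP z 0.0139, against 0.0138 expected for a foot on the bed.
- I gripped the plate again, moved it about 1.8 mm closer to the mark and pushed it back until it stalled.

**What the last checks showed:**
- **Nip:** the plate travelled 9.8 mm. That puts its back face at jig x of about 16.1 mm; with the 12 mm spacer this reaches 28.1 mm, against a stop face at about 28. The push held steady at about 11.5 N with almost no sideways force, and the grip read 45 mm on the 46 mm plate.
- **Alignment:** the spacer sits at about y 58.7 and the plate at about 57.4–58 in the jig frame, with the mark at about 58.1. So both are within about 1 mm. The plate's final figure comes from the arm's reading, because the gripper hid it from the top camera.

**What disagreed or could not be checked:**
- The open finger tips sit about 22 mm short of the reported TCP. The first grip closed above the plate without touching it, and I found the right depth by feel.
- Scene-camera heights of the spacer's foot read several millimetres too high. I relied on the contact height instead.
- About 8 N of upward force remained during the press. I took it as the plate being pressed onto the bed.
- The spacer's tab was hidden behind the gripper at the end, so I did not see it upright in the final press. It was upright in the last clear pictures before it.
- The tag was also hidden behind the arm. The other bystanders and the look-alikes appear unmoved.

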